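# Build the gift-tin pyramid on the stall

### The arm

A 7-joint arm with a two-finger parallel gripper is mounted at the origin on the work surface. World frame = base frame: x ahead of the robot, y to its left, z up, the work surface at z = 0. Lengths are in m, angles in rad, forces in N, time in s.
With the tool pointing down it reaches from about 0.4 to 0.925 m from the base axis. Payload 4.1 kg.
Tool frame: the origin (TCP) lies at the very end of the fingers, on their centre line; the grasp point (between the pads) lies 19 mm behind it; z points along the fingers, y is the direction in which the jaws open and shut (so a half turn about z gives the same grasp; the last joint's range is limited). The gripper opens to 85 mm and grips with 20 to 120 N. Pads are 22 mm wide; open, the fingers measure 114 mm over their backs; the gripper's body (76 mm by 85 mm) begins 54 mm behind the grasp point. The pads swing forward as they close: fully open they stand 13 mm farther back than shut.
Start: joints at [1.028, 0.398, 0.045, 1.537, -0.019, 1.207, -0.051], TCP at [0.279, -0.587, 0.231] pointing down, gripper open.
Joint ranges: [-2.82, 2.82], [-0.49, 2.23], [-1.37, 1.46], [0, 2.46], [-1.36, 4.5], [0.23, 2], [-2.94, 2.94]. Speed limits (rad/s): [2.57, 2.57, 3.14, 3.14, 3.14, 3.14, 3.14].

### API

Orientations are given as a unit quaternion [w, x, y, z].
In Python, from bench import get_obs, imaging, arm, models gives the robot as it stands.
- The arm moves only by the tool arm_command, never from a script. Its argument "series" is a list of rows, each an object with "translation": the shift along the tool's x, y, z in cm, a list of three; "delta_rot": the turn, a rotation vector about the tool's x, y, z in rad, a list of three; "grip": the closure, from -1 (fully open) to 1 (shut). In form: [{"translation": [x, y, z], "delta_rot": [ax, ay, az], "grip": grip}, ...]. A call has exactly 5 rows; each row shifts and turns the pose as measured when the row begins, along the tool's axes as they then stand; what a row does not reach is not made up. A row lasts 1/12 s, in which the tool goes at most 41.7 mm and 7.16 degrees, less where a joint would pass 70% of its speed; a pose out of reach is approached as far as the arm can. A call with a gripper value outside its range is refused whole. The fingers move at their own pace and stop on an object; the grip force is fixed at half the most. Time passes only in rows, so rows that do not move let the fingers close, or fill a call up. It gives the time, the measured TCP pose, the force and the opening at its end, in the units of the state.
- get_obs(): the state, without advancing time (a new reading comes with each control period).
- imaging.grab_frame(name): name is "side" or "top"; returns (picture, depth): 480x640x3 uint8, blue, green, red; 480x640 float32, m along the optical axis (not along the pixel's ray), 0 where there is no reading.
- imaging.camera_model(name): a dict with "mtx" (3x3 intrinsics, pixels), "R" (3x3) and "t" (3): a world point X has camera coordinates R X + t. Camera axes: x right, y down, z forward; pixel columns grow to the right and rows downward; lengths in m; the calibration is good to about 2 mm. A picture is of the moment at which its call begins. camera_model takes no time and is no camera call.
- arm.close_job(): hands the job in, once; it reports no verdict.
Trained networks look in the newest picture that a camera, given by its name, has taken for a name from the list of things; names that differ only in an ending like _2 or _b are one class to them, and where a whole thing is asked for, a point or a joint stands for the part that bears it (a point fixed in the world has none). Each returns a list of dicts, best first, with "conf" (0 to 1); they miss things now and then, are a little off and sometimes report something else, mostly with a low value. They report only what shows in the picture. A call takes as long as a camera call.
- models.silhouettes(name, camera): "mask" (480x640 bool, what is visible of it) and "box" ([centre column, centre row, width, height] as shares, 0 to 1, of the picture: columns of its width, rows of its height, round what is visible of it).
- models.landmark_of(name, camera): "centre" ([column, row] as shares, 0 to 1, of the picture: columns of its width, rows of its height: a listed point, or the origin of a listed thing).
The state is a dict: "time": time; "joint_positions": joint angles; "joint_vel": joint speeds; "joint_efforts": joint torques, N m; "tool_pos": TCP position; "tcp_rot": TCP orientation; "contact_force": force on the tool from outside, world axes, zero at the start; "moment": the same for the moment, N m; "finger_gap": opening from 0.0 (shut) to 1.0 (fully open).
Only numpy, scipy, OpenCV 4.12 (cv2) and the standard library are available. Lean on these libraries where they do the work, as an engineer would, in place of code of your own. Each camera call takes 0.05 s, during which the arm holds its last target.

### The job

Finish the pyramid of gift tins on the wooden block: lay the two pink tins side by side in the two hollows of the teal row, then lay the gold tin in the hollow between the pink ones, all lying the same way as the teal tins with their ends flush. Set each tin down gently without dropping it or letting it roll away, and leave the teal row and all the other things on the table where they are.

Things in the scene. Friction and masses are not known exactly. Their poses are not given: they have to be found in the camera images.
- block: Fixed wooden board 100 (x) by 190 (y) by 15 mm thick, origin mid-underside, z up. Three teal tins lie on it in a row along y, axes along x, 54 mm from axis to axis, between 6 mm high chocks that stop them rolling apart. Nothing stands at their ends or above. A tin saddled on two neighbours lies 42 mm higher than they do.
- teal_left_center (a point): Teal tin lying on its side: a closed cylinder 50 mm across, 62 mm long, 0.12 kg. The point is its middle (on the axis, 25 mm up); x runs along its axis. It starts in the bottom row on the block, loose between the chocks, at y = +54 mm of the block, its middle 40 mm above the table.
- teal_mid_center (a point): Teal tin lying on its side: a closed cylinder 50 mm across, 62 mm long, 0.12 kg. The point is its middle (on the axis, 25 mm up); x runs along its axis. It starts in the bottom row on the block, loose between the chocks, at y = 0 of the block, its middle 40 mm above the table.
- teal_right_center (a point): Teal tin lying on its side: a closed cylinder 50 mm across, 62 mm long, 0.12 kg. The point is its middle (on the axis, 25 mm up); x runs along its axis. It starts in the bottom row on the block, loose between the chocks, at y = -54 mm of the block, its middle 40 mm above the table.
- pink_a_center (a point): First of two alike: pink tin lying on its side: a closed cylinder 50 mm across, 62 mm long, 0.12 kg. The point is its middle (on the axis, 25 mm up); x runs along its axis. It starts loose on the table, with at least 25 mm free beyond each end. Its curved side cannot be held while it is set next to another tin (4 mm gap), its flat ends can.
- pink_b_center (a point): Second of the two: pink tin lying on its side: a closed cylinder 50 mm across, 62 mm long, 0.12 kg. The point is its middle (on the axis, 25 mm up); x runs along its axis. It starts loose on the table, like the first.
- gold_center (a point): Gold tin lying on its side: a closed cylinder 50 mm across, 62 mm long, 0.12 kg. The point is its middle (on the axis, 25 mm up); x runs along its axis. It starts loose on the table, like the pink ones; it is the one for the top.
- seat_left (a point): Point fixed to the block: where the middle of a tin lies when it is saddled on the left and middle teal tins: y = +27 mm, 82 mm above the table. Axes as the block's.
- seat_right (a point): Point fixed to the block: where the middle of a tin lies when it is saddled on the middle and right teal tins: y = -27 mm, 82 mm above the table. Axes as the block's.
- seat_top (a point): Point fixed to the block: where the middle of a tin lies when it is saddled on the two middle-layer tins: y = 0, 124 mm above the table. Axes as the block's.
- stand_l_base (a point): Tall blue-earring stand, bystander between the block and the tins' places on its left (+y). Loose, easily tipped: black cone foot 48 mm across, thin post, crossbar 60 mm long at the top, 240 mm tall. The point is the middle of the foot's underside.
- stand_r_base (a point): Tall orange-earring stand, bystander between the block and the tins' places on its right (-y). Loose, easily tipped: black cone foot 48 mm across, thin post, crossbar 60 mm long at the top, 240 mm tall. The point is the middle of the foot's underside.
- stand_far_base (a point): Short lime-earring stand, bystander beyond the block. Loose, easily tipped: black cone foot 48 mm across, thin post, crossbar 60 mm long at the top, 143 mm tall. The point is the middle of the foot's underside.
- jar: Amber jar with a brass cap, bystander, loose, 42 mm across and 65 mm tall; origin at the middle of its underside.
- ring_box: Navy gift box with a white ribbon, bystander, loose, 56 mm square and 51 mm tall; it stands in one of the four places where the tins lie; origin at the middle of its underside.
- wood_cube: Pale wooden cube, bystander, loose, 70 mm; origin at the middle of its underside.
- tape_roll: Brown roll of tape lying flat, bystander, loose, 84 mm across, 25 mm tall; origin at the middle of its underside.
- bead_bowl: White bowl, bystander, loose, 90 mm across, 35 mm tall; origin at the middle of its underside.

How it is judged:
By the outcome, as a careful person would: the job done as asked, in the order asked, and still so for the second after the job is handed in, with the robot touching nothing.
It also fails if it takes over 70 s, if anything falls off the work surface, if the arm or the gripper's body presses on something with over 40 N, if the wrist force passes 120 N, or if a joint passes its speed limit or range.

## Working session

There is one attempt and no reset: what is moved stays moved. The work goes in short steps, Python scripts to look and compute and a tool call to move; the robot and the scene stay as the last step left them, time stands still between calls to the robot, and variables do not carry over. Pictures are saved under pics/ and viewed, and the job is handed in when it is done.

Besides the shell and the picture viewer there is one more tool, called after "Emit:" as name(argument=value, ...) on one line, values as JSON. arm_command: Moves the arm, as the interface text tells. Its arguments: {"type":"object","properties":{"series":{"type":"array"}},"required":["series"]}

```bash
ls; mkdir -p pics
python3 - <<'E'
from bench import get_obs, imaging, arm, models
import cv2
o=get_obs(); print(o)
for n in ("side","top"):
    p,d=imaging.grab_frame(n); cv2.imwrite(f"pics/{n}0.png",p)
    import numpy as np; np.save(f"pics/{n}0d.npy",d)
    print(n,imaging.camera_model(n))
E
```

```text
pics
{'time': 0.0, 'joint_positions': array([ 1.02800615,  0.39921946,  0.04503454,  1.53787987, -0.01869671,
        1.20692269, -0.05072767]), 'joint_vel': array([ 0.00090851,  0.00234445, -0.00155874, -0.00055107, -0.00152641,
       -0.00170083,  0.00124149]), 'joint_efforts': array([-5.08845478e-04, -4.75115347e+01,  1.36476304e+00, -2.54214388e+01,
        1.15313282e-02,  9.58919409e-03, -5.95075008e-06]), 'tool_pos': array([ 0.27882906, -0.58644556,  0.23024581]), 'tcp_rot': array([-9.61183306e-04,  9.75472289e-01,  2.20119979e-01, -2.89984274e-04]), 'contact_force': array([ 1.00524909, -0.18106432, -0.33222218]), 'moment': array([-0.00706553,  0.06158691,  0.00838777]), 'finger_gap': 0.9980400700090883}
side {'mtx': array([[488.02554494,   0.        , 314.17583556],
       [  0.        , 488.02554494, 229.0790152 ],
       [  0.        ,   0.        ,   1.        ]]), 'R': array([[-9.92319822e-01, -1.23698108e-01,  3.86837990e-04],
       [-6.67222881e-02,  5.32614973e-01, -8.43723549e-01],
       [ 1.04160971e-01, -8.37269412e-01, -5.36777816e-01]]), 't': array([0.57434401, 0.11941337, 1.13151253])}
top {'mtx': array([[446.53436599,   0.        , 312.38057262],
       [  0.        , 446.53436599, 241.05334571],
       [  0.        ,   0.        ,   1.        ]]), 'R': array([[ 0.00461515, -0.99996722, -0.00665298],
       [-0.98875216, -0.0035686 , -0.14952069],
       [ 0.14949205,  0.00726821, -0.98873621]]), 't': array([-0.00153281,  0.58683436,  1.27231629])}
```

View pics/side0.png

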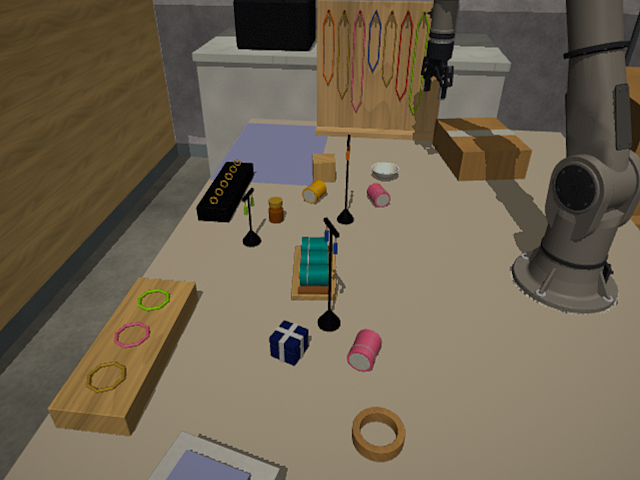

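View pics/top0.png

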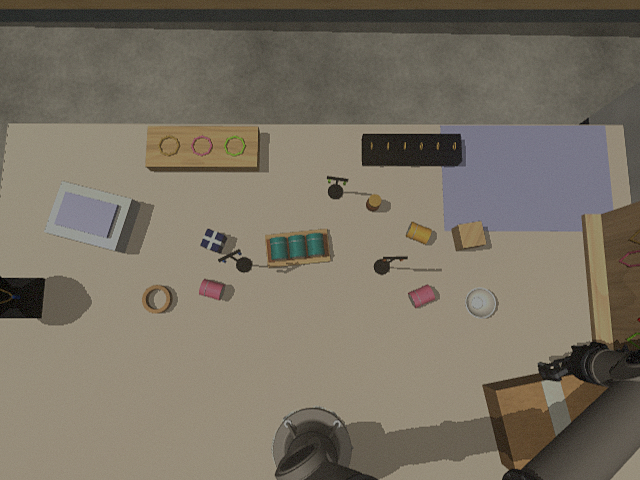

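```bash
cat > h.py <<'E'
import numpy as np, cv2
from bench import get_obs, imaging, arm, models
def cloud(cam,d,mask):
    m=imaging.camera_model(cam); K=m['mtx'];R=m['R'];t=m['t']
    v,u=np.nonzero(mask&(d>0)); z=d[v,u]
    P=np.stack([(u-K[0,2])/K[0,0]*z,(v-K[1,2])/K[1,1]*z,z],1)
    return (P-t)@R
def proj(cam,X):
    m=imaging.camera_model(cam); c=m['R']@np.asarray(X,float)+m['t']; p=m['mtx']@c; return p[:2]/p[2]
def at_height(cam,px,z):
    m=imaging.camera_model(cam);R=m['R'];t=m['t']
    r=R.T@np.linalg.solve(m['mtx'],np.array([px[0],px[1],1.])); c=-R.T@t
    return c+r*(z-c[2])/r[2]
E
python3 - <<'E'
from h import *
for n,z in [("block",0),("teal_left_center",.04),("teal_mid_center",.04),("pink_a_center",.025),("gold_center",.025),("stand_l_base",0),("stand_r_base",0),("stand_far_base",0),("seat_left",.082),("seat_right",.082),("seat_top",.124),("jar",0),("ring_box",0)]:
  for cam in ("top","side"):
    r=models.landmark_of(n,cam)
    for k in r[:3]:
        px=np.array(k['centre'])*[640,480]
        print(n,cam,round(k['conf'],2),px.round(1),at_height(cam,px,z).round(4))
for cam in ("top","side"):
  d=np.load(f"pics/{cam}0d.npy")
  for n in ("pink_a_center","gold_center","teal_mid_center"):
    for i,k in enumerate(models.silhouettes(n,cam)[:4]):
        P=cloud(cam,d,k['mask'])
        np.save(f"pics/{cam}_{n}_{i}.npy",P)
        print(cam,n,round(k['conf'],2),len(P),P.mean(0).round(3),P.min(0).round(3),P.max(0).round(3))
print(get_obs()['time'])
E
```

```text
block top 0.71 [293.2 247.3] [0.5741 0.0595 0.    ]
block side 0.72 [312.5 272.9] [0.5774 0.0429 0.    ]
block side 0.32 [386.3 175.5] [ 0.404  -0.5023 -0.    ]
teal_left_center side 0.79 [314.6 272.1] [0.5664 0.091  0.04  ]
teal_left_center side 0.56 [381.4 195.3] [ 0.4211 -0.2895  0.04  ]
teal_mid_center top 0.77 [298.7 246.7] [0.5704 0.0413 0.04  ]
teal_mid_center top 0.61 [217.4 243.1] [0.5803 0.282  0.04  ]
teal_mid_center side 0.61 [313.2 260.7] [0.575  0.0485 0.04  ]
teal_mid_center side 0.47 [379.3 195.3] [ 0.427  -0.2887  0.04  ]
pink_a_center top 0.86 [215.3 288.3] [0.4478 0.2866 0.025 ]
pink_a_center side 0.64 [363.9 351.1] [0.4476 0.3003 0.025 ]
gold_center top 0.84 [418.9 235.9] [ 0.6064 -0.3175  0.025 ]
gold_center top 0.36 [217.7 242.3] [0.5849 0.2844 0.025 ]
gold_center side 0.59 [312.4 190.4] [ 0.6244 -0.3225  0.025 ]
gold_center side 0.28 [288.8 349.4] [0.5877 0.3134 0.025 ]
stand_l_base top 0.88 [241.7 263.9] [0.5228 0.2148 0.    ]
stand_l_base side 0.74 [330.4 320.2] [0.52   0.1984 0.    ]
stand_r_base top 0.5 [380.7 267.2] [ 0.5144 -0.2053  0.    ]
stand_r_base s
[... 841 characters left out ...]
43. ] [0.5865 0.293  0.    ]
ring_box side 0.72 [315.9 274.5] [0.5687 0.0481 0.    ]
ring_box side 0.61 [291.9 349.4] [0.5865 0.2892 0.    ]
top pink_a_center 0.77 394 [0.443 0.294 0.042] [ 0.416  0.261 -0.004] [0.472 0.341 0.055]
top pink_a_center 0.23 817 [ 0.602 -0.455  0.057] [ 0.564 -0.525 -0.007] [ 0.657 -0.419  0.08 ]
top gold_center 0.95 345 [ 0.612 -0.312  0.043] [ 0.584 -0.349  0.015] [ 0.645 -0.279  0.057]
side pink_a_center 0.56 1004 [0.447 0.311 0.037] [ 0.418  0.266 -0.002] [0.478 0.335 0.052]
side gold_center 0.95 370 [ 0.616 -0.299  0.033] [ 0.584 -0.345  0.001] [ 0.65  -0.272  0.052]
side teal_mid_center 0.6 337 [0.572 0.059 0.059] [0.541 0.033 0.047] [0.602 0.074 0.069]
1.7
```

```bash
cat >> h.py <<'E'
from scipy.optimize import least_squares
def sd(P,c,yaw,r=.025,h=.031):
    a=np.array([np.cos(yaw),np.sin(yaw),0]); q=P-c; s=q@a
    rad=np.linalg.norm(q-s[:,None]*a,axis=1)-r; ax=np.abs(s)-h
    return np.where((rad<0)&(ax<0),np.maximum(rad,ax),np.hypot(np.maximum(rad,0),np.maximum(ax,0)))
def fit(P,seed,z,offs=(0,),fitz=True):
    best=None
    for y0 in np.arange(0,np.pi,np.pi/8) if len(offs)==1 else np.arange(-.6,.7,.2):
        def f(p):
            D=[sd(P,np.array([p[0]-o*np.sin(p[2]),p[1]+o*np.cos(p[2]),z+p[3]]),p[2]) for o in offs]
            D=np.array(D); i=np.abs(D).argmin(0); return np.append(D[i,np.arange(len(P))]*1000,p[3]*1000*3)
        r=least_squares(f,[seed[0],seed[1],y0,0],loss='soft_l1',f_scale=2)
        if best is None or r.cost<best.cost: best=r
    return best.x,np.sqrt(2*best.cost/len(P))
def near(P,s,rad,zlo,zhi):
    m=(np.hypot(P[:,0]-s[0],P[:,1]-s[1])<rad)&(P[:,2]>zlo)&(P[:,2]<zhi); return P[m]
E
cat > meas.py <<'E'
from h import *
full=np.ones((480,640),bool)
C={c:cloud(c,np.load(f"pics/{c}0d.npy"),full) for c in("top","side")}
C['both']=np.vstack([C['top'],C['side']])
for n,s in [("pinkL",(.443,.294)),("pinkR",at_height("top",(423,296),.03)),("gold",(.612,-.315))]:
    for c in C:
        P=near(C[c],s,.048,.008,.07)
        x,e=fit(P,s,.025); print(n,c,len(P),x[:2].round(4),'yaw',round(np.degrees(x[2])%180,1),x[3].round(4),e.round(2))
for c in C:
    P=near(C[c],(.57,.055),.105,.03,.075); x,e=fit(P,(.57,.055),.04,(-.054,0,.054)); print('block',c,len(P),x[:2].round(4),np.degrees(x[2]).round(2),x[3].round(4),e.round(2))
for n,s in [("standL",(.522,.21)),("standR",(.515,-.21)),("far",(.752,-.06)),('jar',(.705,-.178)),("box",(.586,.291))]:
    P=near(C['both'],s,.07,.006,.30)
    print(n,P.min(0).round(3),P.max(0).round(3)); T=P[P[:,2]>P[:,2].max()-.04]; print('  top',T.min(0).round(3),T.max(0).round(3))
E
python3 meas.py
```

```text
pinkL top 398 [0.4439 0.2966] yaw 74.5 -0.0006 1.62
pinkL side 999 [0.4468 0.2977] yaw 74.5 -0.0008 0.98
pinkL both 1397 [0.4461 0.2976] yaw 74.6 -0.0008 1.32
pinkR top 401 [ 0.4274 -0.3178] yaw 113.9 -0.001 1.74
pinkR side 376 [ 0.4286 -0.3169] yaw 114.0 -0.0008 1.61
pinkR both 777 [ 0.428  -0.3173] yaw 113.9 -0.0008 1.71
gold top 373 [ 0.6153 -0.3156] yaw 67.9 -0.0013 1.8
gold side 369 [ 0.6177 -0.315 ] yaw 67.5 -0.0006 1.62
gold both 742 [ 0.6166 -0.3147] yaw 67.5 -0.0012 1.77
block top 1117 [0.5703 0.0466] 6.35 -0.0011 1.7
block side 1297 [0.5722 0.0468] 6.51 -0.0007 1.46
block both 2414 [0.5708 0.0468] 6.21 -0.0009 1.59
standL [0.468 0.141 0.006] [0.577 0.251 0.245]
  top [0.504 0.18  0.205] [0.538 0.238 0.245]
standR [ 0.464 -0.258  0.006] [ 0.563 -0.173  0.245]
  top [ 0.512 -0.236  0.206] [ 0.522 -0.175  0.245]
far [ 0.726 -0.111  0.006] [ 0.781 -0.009  0.151]
  top [ 0.741 -0.099  0.112] [ 0.758 -0.035  0.151]
jar [ 0.674 -0.217  0.006] [ 0.746 -0.141  0.071]
  top [ 0.686 -0.201  0.031] [ 0.726 -0.158  0.071]
box [0.543 0.25  0.006] [0.625 0.346 0.058]
  top [0.553 0.262 0.018] [0.625 0.333 0.058]
```

```bash
cat >> h.py <<'E'
from scipy.spatial.transform import Rotation as Rn
import json,sys
def state():
    o=get_obs(); q=o['tcp_rot']; R=Rn.from_quat([q[1],q[2],q[3],q[0]]); return o,R
def plan(tgt,yawdeg,n,g):
    """n rows straight to tgt with tool y at yawdeg, tool down"""
    o,R=state(); p=o['tool_pos']; a=np.radians(yawdeg)
    y=np.array([np.cos(a),np.sin(a),0]); z=np.array([0,0,-1.]); x=np.cross(y,z)
    Rt=Rn.from_matrix(np.stack([x,y,z],1)); w=(R.inv()*Rt).as_rotvec()
    step=(np.array(tgt)-p)/n; rows=[]
    for i in range(n):
        Ri=R*Rn.from_rotvec(w*i/n)
        rows.append({"translation":[round(float(v),2) for v in Ri.inv().apply(step)*100],"delta_rot":[round(float(v),3) for v in w/n],"grip":g})
    yy=R.as_matrix()[:,1]
    print('t',round(o['time'],2),'pos',p.round(4),'yaw',np.degrees(np.arctan2(yy[1],yy[0])).round(1),'gap',round(o['finger_gap'],3),'F',o['contact_force'].round(1),'| step mm',(np.linalg.norm(step)*1000).round(1),'deg',np.degrees(np.linalg.norm(w)/n).round(1))
    for i in range(0,n,5): print(json.dumps(rows[i:i+5]))
E
python3 -c "
from h import *
plan([.428,-.317,.12],-66.1,10,-1)"
```

```text
t 1.7 pos [ 0.2791 -0.587   0.2314] yaw -64.6 gap 1.0 F [0.9 0.3 0.2] | step mm 32.8 deg 0.2
[{"translation": [2.5, -1.8, 1.11], "delta_rot": [0.0, -0.0, 0.003], "grip": -1}, {"translation": [2.5, -1.81, 1.11], "delta_rot": [0.0, -0.0, 0.003], "grip": -1}, {"translation": [2.49, -1.81, 1.11], "delta_rot": [0.0, -0.0, 0.003], "grip": -1}, {"translation": [2.49, -1.82, 1.11], "delta_rot": [0.0, -0.0, 0.003], "grip": -1}, {"translation": [2.48, -1.83, 1.11], "delta_rot": [0.0, -0.0, 0.003], "grip": -1}]
[{"translation": [2.48, -1.83, 1.11], "delta_rot": [0.0, -0.0, 0.003], "grip": -1}, {"translation": [2.47, -1.84, 1.11], "delta_rot": [0.0, -0.0, 0.003], "grip": -1}, {"translation": [2.47, -1.85, 1.11], "delta_rot": [0.0, -0.0, 0.003], "grip": -1}, {"translation": [2.46, -1.85, 1.11], "delta_rot": [0.0, -0.0, 0.003], "grip": -1}, {"translation": [2.46, -1.86, 1.11], "delta_rot": [0.0, -0.0, 0.003], "grip": -1}]
```

Emit:
arm_command(series=[{"translation": [2.5, -1.8, 1.1], "delta_rot": [0, 0, 0], "grip": -1}, {"translation": [2.5, -1.8, 1.1], "delta_rot": [0, 0, 0], "grip": -1}, {"translation": [2.5, -1.8, 1.1], "delta_rot": [0, 0, 0], "grip": -1}, {"translation": [2.5, -1.8, 1.1], "delta_rot": [0, 0, 0], "grip": -1}, {"translation": [2.5, -1.8, 1.1], "delta_rot": [0, 0, 0], "grip": -1}])

```text
time: 2.12
tool_pos: [0.35, -0.4589, 0.1768]
tcp_rot: [0.006, 0.977, 0.212, -0.001]
contact_force: [1.4, -1.2, 0.4]
finger_gap: 1.0
```

```bash
python3 -c "
from h import *
plan([.428,-.317,.12],-66.1,5,-1)"
```

```text
t 2.12 pos [ 0.35   -0.4589  0.1768] yaw -65.6 gap 1.0 F [ 1.4 -1.2  0.4] | step mm 34.3 deg 0.2
[{"translation": [2.6, -1.95, 1.1], "delta_rot": [0.002, 0.001, 0.002], "grip": -1}, {"translation": [2.6, -1.95, 1.11], "delta_rot": [0.002, 0.001, 0.002], "grip": -1}, {"translation": [2.59, -1.96, 1.11], "delta_rot": [0.002, 0.001, 0.002], "grip": -1}, {"translation": [2.59, -1.96, 1.12], "delta_rot": [0.002, 0.001, 0.002], "grip": -1}, {"translation": [2.58, -1.96, 1.13], "delta_rot": [0.002, 0.001, 0.002], "grip": -1}]
```

Emit:
arm_command(series=[{"translation": [2.6, -1.95, 1.1], "delta_rot": [0.002, 0.001, 0.002], "grip": -1}, {"translation": [2.6, -1.95, 1.1], "delta_rot": [0.002, 0.001, 0.002], "grip": -1}, {"translation": [2.6, -1.95, 1.1], "delta_rot": [0.002, 0.001, 0.002], "grip": -1}, {"translation": [2.6, -1.95, 1.1], "delta_rot": [0.002, 0.001, 0.002], "grip": -1}, {"translation": [2.6, -1.95, 1.1], "delta_rot": [0.002, 0.001, 0.002], "grip": -1}])

```text
time: 2.53
tool_pos: [0.4316, -0.3114, 0.1194]
tcp_rot: [0.003, 0.979, 0.205, 0.001]
contact_force: [0.4, 0.4, -0.2]
finger_gap: 0.998
```

```bash
python3 -c "
from h import *
plan([.428,-.317,.07],-66.1,5,-1)"
```

```text
t 2.53 pos [ 0.4316 -0.3114  0.1194] yaw -66.3 gap 0.998 F [ 0.4  0.4 -0.2] | step mm 10.0 deg 0.1
[{"translation": [-0.11, 0.07, 0.99], "delta_rot": [0.001, -0.0, -0.001], "grip": -1}, {"translation": [-0.11, 0.07, 0.99], "delta_rot": [0.001, -0.0, -0.001], "grip": -1}, {"translation": [-0.11, 0.07, 0.99], "delta_rot": [0.001, -0.0, -0.001], "grip": -1}, {"translation": [-0.11, 0.07, 0.99], "delta_rot": [0.001, -0.0, -0.001], "grip": -1}, {"translation": [-0.11, 0.07, 0.99], "delta_rot": [0.001, -0.0, -0.001], "grip": -1}]
```

Emit:
arm_command(series=[{"translation": [-0.15, 0.1, 1.5], "delta_rot": [0.001, 0, 0], "grip": -1}, {"translation": [-0.15, 0.1, 1.5], "delta_rot": [0.001, 0, 0], "grip": -1}, {"translation": [-0.1, 0.1, 1.2], "delta_rot": [0.001, 0, 0], "grip": -1}, {"translation": [-0.1, 0.05, 1.0], "delta_rot": [0.001, 0, 0], "grip": -1}, {"translation": [0, 0, 0], "delta_rot": [0, 0, 0], "grip": -1}])

```text
time: 2.95
tool_pos: [0.4353, -0.3047, 0.0644]
tcp_rot: [-0.002, 0.977, 0.214, 0.003]
contact_force: [0.4, -0.1, 1.0]
finger_gap: 1.003
```

Run:
```python
from h import *
p,d=imaging.grab_frame("side"); cv2.imwrite("pics/s1.png",cv2.resize(p[60:260,260:520],(780,600)))
plan([.428,-.317,.008],-66.1,5,-1)
```

```text
t 3.0 pos [ 0.4358 -0.3051  0.0652] yaw -65.2 gap 1.0 F [-0.  -1.   0.6] | step mm 11.8 deg 0.2
[{"translation": [-0.25, 0.15, 1.14], "delta_rot": [-0.0, -0.001, 0.003], "grip": -1}, {"translation": [-0.25, 0.15, 1.14], "delta_rot": [-0.0, -0.001, 0.003], "grip": -1}, {"translation": [-0.24, 0.15, 1.14], "delta_rot": [-0.0, -0.001, 0.003], "grip": -1}, {"translation": [-0.24, 0.15, 1.14], "delta_rot": [-0.0, -0.001, 0.003], "grip": -1}, {"translation": [-0.24, 0.15, 1.14], "delta_rot": [-0.0, -0.001, 0.003], "grip": -1}]
```

View pics/s1.png

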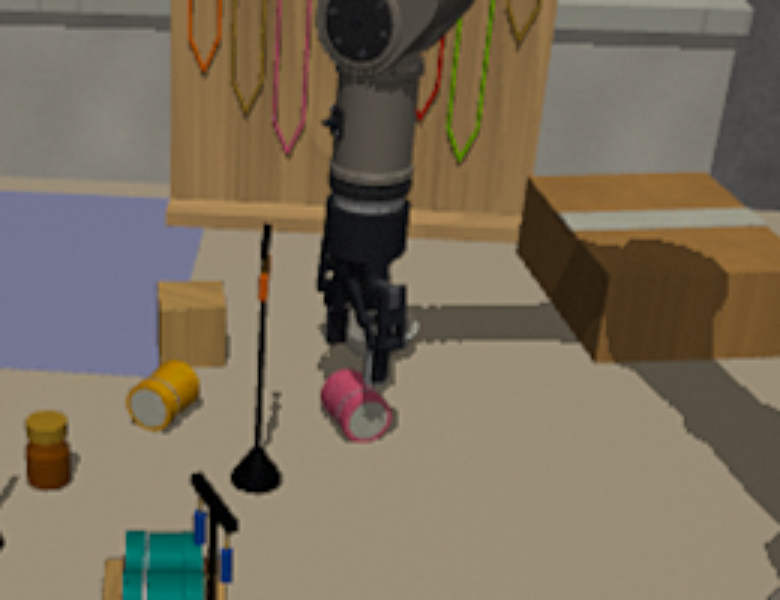

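Emit:
arm_command(series=[{"translation": [-0.7, 0.4, 0], "delta_rot": [0, -0.003, 0.015], "grip": -1}, {"translation": [-0.5, 0.3, 0.4], "delta_rot": [0, 0, 0], "grip": -1}, {"translation": [0, 0, 1.2], "delta_rot": [0, 0, 0], "grip": -1}, {"translation": [0, 0, 1.2], "delta_rot": [0, 0, 0], "grip": -1}, {"translation": [0, 0, 0], "delta_rot": [0, 0, 0], "grip": -1}])

```text
time: 3.42
tool_pos: [0.4283, -0.3217, 0.0385]
tcp_rot: [0.002, 0.979, 0.204, 0.004]
contact_force: [-0.6, 0.1, -1.3]
finger_gap: 1.001
```

Run:
```python
from h import *
plan([.428,-.317,.008],-66.1,5,-1)
```

```text
t 3.42 pos [ 0.4283 -0.3217  0.0385] yaw -66.4 gap 1.001 F [-0.6  0.1 -1.3] | step mm 6.2 deg 0.1
[{"translation": [0.03, -0.09, 0.61], "delta_rot": [0.001, -0.001, -0.001], "grip": -1}, {"translation": [0.03, -0.09, 0.61], "delta_rot": [0.001, -0.001, -0.001], "grip": -1}, {"translation": [0.03, -0.09, 0.61], "delta_rot": [0.001, -0.001, -0.001], "grip": -1}, {"translation": [0.03, -0.09, 0.61], "delta_rot": [0.001, -0.001, -0.001], "grip": -1}, {"translation": [0.03, -0.09, 0.61], "delta_rot": [0.001, -0.001, -0.001], "grip": -1}]
```

Emit:
arm_command(series=[{"translation": [0, -0.3, 0.8], "delta_rot": [0, 0, 0], "grip": -1}, {"translation": [0, -0.1, 0.8], "delta_rot": [0, 0, 0], "grip": -1}, {"translation": [0, 0, 0.8], "delta_rot": [0, 0, 0], "grip": -1}, {"translation": [0, 0, 0.5], "delta_rot": [0, 0, 0], "grip": -1}, {"translation": [0, 0, 0], "delta_rot": [0, 0, 0], "grip": -1}])

```text
time: 3.83
tool_pos: [0.4266, -0.3185, 0.0067]
tcp_rot: [0.002, 0.979, 0.203, 0.004]
contact_force: [-0.7, 0.3, 0.3]
finger_gap: 0.999
```

Run:
```python
from h import *
plan([.428,-.317,.008],-66.1,5,-1)
```

```text
t 3.83 pos [ 0.4266 -0.3185  0.0067] yaw -66.5 gap 0.999 F [-0.7  0.3  0.3] | step mm 0.5 deg 0.1
[{"translation": [0.04, -0.02, -0.03], "delta_rot": [0.001, -0.001, -0.001], "grip": -1}, {"translation": [0.04, -0.02, -0.03], "delta_rot": [0.001, -0.001, -0.001], "grip": -1}, {"translation": [0.04, -0.02, -0.03], "delta_rot": [0.001, -0.001, -0.001], "grip": -1}, {"translation": [0.04, -0.02, -0.03], "delta_rot": [0.001, -0.001, -0.001], "grip": -1}, {"translation": [0.04, -0.02, -0.03], "delta_rot": [0.001, -0.001, -0.001], "grip": -1}]
```

Well centred; close.

Emit:
arm_command(series=[{"translation": [0.1, -0.1, -0.1], "delta_rot": [0, 0, 0], "grip": -0.6}, {"translation": [0, 0, 0], "delta_rot": [0, 0, 0], "grip": 0}, {"translation": [0, 0, 0], "delta_rot": [0, 0, 0], "grip": 1}, {"translation": [0, 0, 0], "delta_rot": [0, 0, 0], "grip": 1}, {"translation": [0, 0, 0], "delta_rot": [0, 0, 0], "grip": 1}])

```text
time: 4.25
tool_pos: [0.4279, -0.3169, 0.008]
tcp_rot: [0.003, 0.979, 0.204, 0.005]
contact_force: [-0.5, -0.1, -1.5]
finger_gap: 0.719
```

Emit:
arm_command(series=[{"translation": [0, 0, 0], "delta_rot": [0, 0, 0], "grip": 1}, {"translation": [0, 0, 0], "delta_rot": [0, 0, 0], "grip": 1}, {"translation": [0, 0, -0.5], "delta_rot": [0, 0, 0], "grip": 1}, {"translation": [0, 0, -1], "delta_rot": [0, 0, 0], "grip": 1}, {"translation": [0, 0, -1.5], "delta_rot": [0, 0, 0], "grip": 1}])

```text
time: 4.67
tool_pos: [0.4249, -0.3151, 0.0369]
tcp_rot: [-0.0, 0.979, 0.204, 0.002]
contact_force: [-0.7, 0.2, -1.5]
finger_gap: 0.714
```

Run:
```python
from h import *
p,d=imaging.grab_frame("side"); cv2.imwrite("pics/s2.png",cv2.resize(p[60:260,260:520],(780,600)))
plan([.428,-.317,.31],-66.1,10,1)
```

```text
t 4.72 pos [ 0.427  -0.3166  0.0403] yaw -66.5 gap 0.721 F [ 0.5 -0.3  0.4] | step mm 27.0 deg 0.1
[{"translation": [0.03, 0.02, -2.7], "delta_rot": [0.001, -0.001, -0.001], "grip": 1}, {"translation": [0.02, 0.02, -2.7], "delta_rot": [0.001, -0.001, -0.001], "grip": 1}, {"translation": [0.02, 0.02, -2.7], "delta_rot": [0.001, -0.001, -0.001], "grip": 1}, {"translation": [0.02, 0.02, -2.7], "delta_rot": [0.001, -0.001, -0.001], "grip": 1}, {"translation": [0.02, 0.02, -2.7], "delta_rot": [0.001, -0.001, -0.001], "grip": 1}]
[{"translation": [0.02, 0.02, -2.7], "delta_rot": [0.001, -0.001, -0.001], "grip": 1}, {"translation": [0.02, 0.01, -2.7], "delta_rot": [0.001, -0.001, -0.001], "grip": 1}, {"translation": [0.01, 0.01, -2.7], "delta_rot": [0.001, -0.001, -0.001], "grip": 1}, {"translation": [0.01, 0.01, -2.7], "delta_rot": [0.001, -0.001, -0.001], "grip": 1}, {"translation": [0.01, 0.01, -2.7], "delta_rot": [0.001, -0.001, -0.001], "grip": 1}]
```

View pics/s2.png

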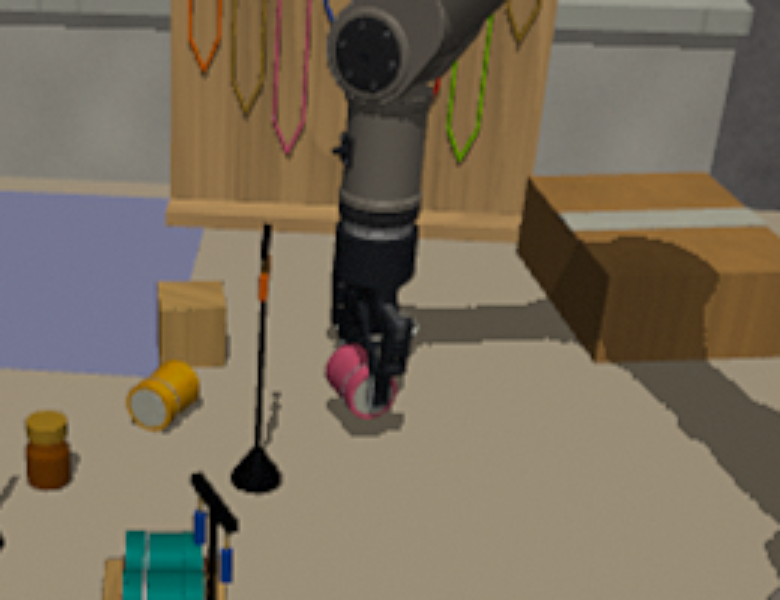

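Run:
```python
from h import *
plan([.415,-.2,.16],-36,5,1)
```

```text
t 4.72 pos [ 0.427  -0.3166  0.0403] yaw -66.5 gap 0.721 F [ 0.5 -0.3  0.4] | step mm 33.5 deg 6.1
[{"translation": [0.73, -2.22, -2.4], "delta_rot": [0.002, -0.001, -0.106], "grip": 1}, {"translation": [0.96, -2.13, -2.4], "delta_rot": [0.002, -0.001, -0.106], "grip": 1}, {"translation": [1.18, -2.02, -2.4], "delta_rot": [0.002, -0.001, -0.106], "grip": 1}, {"translation": [1.38, -1.89, -2.4], "delta_rot": [0.002, -0.001, -0.106], "grip": 1}, {"translation": [1.57, -1.74, -2.4], "delta_rot": [0.002, -0.001, -0.106], "grip": 1}]
```

Emit:
arm_command(series=[{"translation": [0.7, -2.2, -2.4], "delta_rot": [0, 0, -0.105], "grip": 1}, {"translation": [0.95, -2.1, -2.4], "delta_rot": [0, 0, -0.105], "grip": 1}, {"translation": [1.2, -2.0, -2.4], "delta_rot": [0, 0, -0.105], "grip": 1}, {"translation": [1.4, -1.9, -2.4], "delta_rot": [0, 0, -0.105], "grip": 1}, {"translation": [1.6, -1.7, -2.4], "delta_rot": [0, 0, -0.105], "grip": 1}])

```text
time: 5.13
tool_pos: [0.4124, -0.2017, 0.1627]
tcp_rot: [0.003, 0.89, 0.456, 0.001]
contact_force: [0.8, 0.8, -1.5]
finger_gap: 0.723
```

Run:
```python
from h import *
plan([.43,-.03,.18],-6,5,1)
```

```text
t 5.13 pos [ 0.4124 -0.2017  0.1627] yaw -35.7 gap 0.723 F [ 0.8  0.8 -1.5] | step mm 34.7 deg 5.9
[{"translation": [2.99, -1.72, -0.36], "delta_rot": [0.001, 0.001, -0.104], "grip": 1}, {"translation": [3.15, -1.4, -0.36], "delta_rot": [0.001, 0.001, -0.104], "grip": 1}, {"translation": [3.28, -1.06, -0.35], "delta_rot": [0.001, 0.001, -0.104], "grip": 1}, {"translation": [3.37, -0.72, -0.35], "delta_rot": [0.001, 0.001, -0.104], "grip": 1}, {"translation": [3.43, -0.37, -0.35], "delta_rot": [0.001, 0.001, -0.104], "grip": 1}]
```

Emit:
arm_command(series=[{"translation": [3.0, -1.7, -0.3], "delta_rot": [0, 0, -0.105], "grip": 1}, {"translation": [3.15, -1.4, -0.3], "delta_rot": [0, 0, -0.105], "grip": 1}, {"translation": [3.2, -1.1, -0.3], "delta_rot": [0, 0, -0.105], "grip": 1}, {"translation": [3.2, -0.7, -0.2], "delta_rot": [0, 0, -0.1], "grip": 1}, {"translation": [2.6, -0.3, 0], "delta_rot": [0, 0, -0.08], "grip": 1}])

```text
time: 5.55
tool_pos: [0.4303, -0.0369, 0.183]
tcp_rot: [0.014, 0.744, 0.668, 0.005]
contact_force: [0.4, 0.3, -1.4]
finger_gap: 0.716
```

Run:
```python
from h import *
plan([.574,.02,.13],6.3,5,1)
```

```text
t 5.55 pos [ 0.4303 -0.0369  0.183 ] yaw -6.2 gap 0.716 F [ 0.4  0.3 -1.4] | step mm 32.7 deg 2.5
[{"translation": [1.45, 2.7, 1.12], "delta_rot": [0.005, 0.003, -0.044], "grip": 1}, {"translation": [1.33, 2.77, 1.11], "delta_rot": [0.005, 0.003, -0.044], "grip": 1}, {"translation": [1.21, 2.83, 1.1], "delta_rot": [0.005, 0.003, -0.044], "grip": 1}, {"translation": [1.08, 2.89, 1.08], "delta_rot": [0.005, 0.003, -0.044], "grip": 1}, {"translation": [0.95, 2.94, 1.07], "delta_rot": [0.005, 0.003, -0.044], "grip": 1}]
```

Emit:
arm_command(series=[{"translation": [1.2, 2.7, 1.0], "delta_rot": [0.005, 0.003, -0.044], "grip": 1}, {"translation": [1.2, 2.8, 1.0], "delta_rot": [0.005, 0.003, -0.044], "grip": 1}, {"translation": [1.1, 2.8, 1.0], "delta_rot": [0.005, 0.003, -0.044], "grip": 1}, {"translation": [0.9, 2.5, 0.8], "delta_rot": [0.005, 0.003, -0.044], "grip": 1}, {"translation": [0.5, 1.2, 0], "delta_rot": [0.005, 0.003, -0.02], "grip": 1}])

```text
time: 5.97
tool_pos: [0.5545, 0.0176, 0.15]
tcp_rot: [0.004, 0.667, 0.745, 0.001]
contact_force: [0.4, 0.2, -2.0]
finger_gap: 0.718
```

Emit:
arm_command(series=[{"translation": [0, 0.8, 0], "delta_rot": [0, 0, 0], "grip": 1}, {"translation": [0, 0, 0], "delta_rot": [0, 0, 0], "grip": 1}, {"translation": [0, 0, 0], "delta_rot": [0, 0, 0], "grip": 1}, {"translation": [0, 0, 0], "delta_rot": [0, 0, 0], "grip": 1}, {"translation": [0, 0, 0], "delta_rot": [0, 0, 0], "grip": 1}])

```text
time: 6.38
tool_pos: [0.5636, 0.0188, 0.1507]
tcp_rot: [0.004, 0.668, 0.744, 0.002]
contact_force: [-0.9, 0.8, -1.2]
finger_gap: 0.719
```

Run:
```python
from h import *
full=np.ones((480,640),bool);Ps=[]
for c in("side","top"):
    p,d=imaging.grab_frame(c); cv2.imwrite(f"pics/{c}3.png",p); np.save(f"pics/{c}3d.npy",d); Ps.append(cloud(c,d,full))
plan([.574,.02,.082],6.3,5,1)
```

```text
t 6.48 pos [0.5637 0.0187 0.1507] yaw 6.2 gap 0.718 F [ 0.1 -0.6 -1.5] | step mm 13.9 deg 0.1
[{"translation": [0.01, 0.2, 1.38], "delta_rot": [0.002, 0.001, -0.0], "grip": 1}, {"translation": [0.01, 0.2, 1.38], "delta_rot": [0.002, 0.001, -0.0], "grip": 1}, {"translation": [0.01, 0.2, 1.37], "delta_rot": [0.002, 0.001, -0.0], "grip": 1}, {"translation": [0.01, 0.2, 1.37], "delta_rot": [0.002, 0.001, -0.0], "grip": 1}, {"translation": [0.0, 0.21, 1.37], "delta_rot": [0.002, 0.001, -0.0], "grip": 1}]
```

View pics/side3.png

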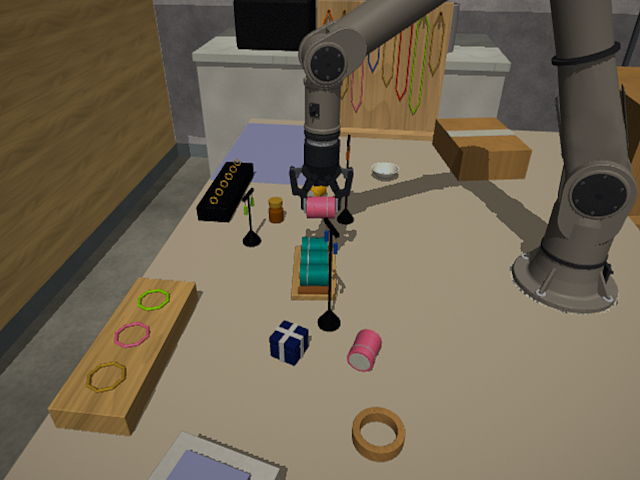

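View pics/top3.png

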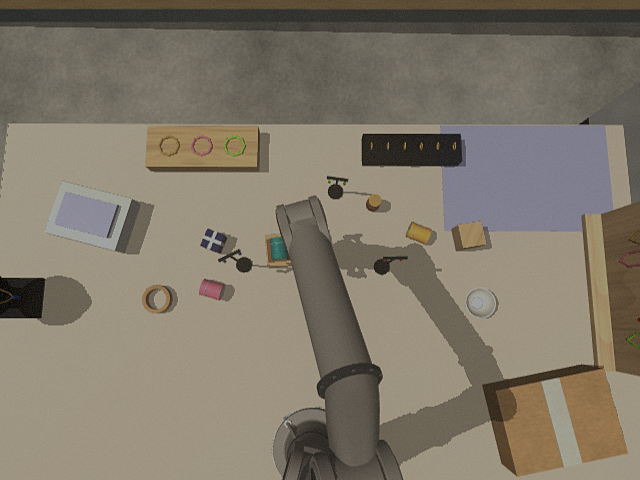

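Run:
```python
from h import *
p=cv2.imread("pics/side3.png"); d=np.load("pics/side3d.npy")
hsv=cv2.cvtColor(p,cv2.COLOR_BGR2HSV); m=((hsv[...,0]>150)&(hsv[...,1]>70)&(hsv[...,2]>60))
P=cloud("side",d,m); P=near(P,(.564,.02),.06,.1,.25)
x,e=fit(P,(.564,.0187),.1677); print(len(P),x[:2].round(4),np.degrees(x[2])%180,x[3]+.1677,e)
P=cloud("side",d,np.ones_like(m)); P=near(P,(.57,.055),.105,.03,.07); x,e=fit(P,(.57,.055),.04,(-.054,0,.054)); print(len(P),x[:2].round(4),np.degrees(x[2]).round(2),x[3].round(4),e.round(2))
```

```text
578 [0.5633 0.0218] 5.974203957733568 0.16759409588903526 1.4543460999797193
1296 [0.5731 0.047 ] 6.63 -0.0006 1.5
```

Emit:
arm_command(series=[{"translation": [0, 0.6, 1.4], "delta_rot": [0.003, 0, 0], "grip": 1}, {"translation": [0, 0.4, 1.6], "delta_rot": [0.003, 0, 0], "grip": 1}, {"translation": [0, 0.2, 1.6], "delta_rot": [0, 0, 0], "grip": 1}, {"translation": [0, 0, 1.2], "delta_rot": [0, 0, 0], "grip": 1}, {"translation": [0, 0, 0.4], "delta_rot": [0, 0, 0], "grip": 1}])

```text
time: 6.9
tool_pos: [0.5764, 0.0176, 0.088]
tcp_rot: [0.005, 0.669, 0.743, 0.0]
contact_force: [0.3, -0.3, -2.5]
finger_gap: 0.718
```

Run:
```python
from h import *
plan([.5745,.019,.067],6.3,5,1)
```

```text
t 6.9 pos [0.5764 0.0176 0.088 ] yaw 6.1 gap 0.718 F [ 0.3 -0.3 -2.5] | step mm 4.2 deg 0.1
[{"translation": [0.03, -0.04, 0.42], "delta_rot": [0.001, 0.001, -0.001], "grip": 1}, {"translation": [0.03, -0.04, 0.42], "delta_rot": [0.001, 0.001, -0.001], "grip": 1}, {"translation": [0.03, -0.04, 0.42], "delta_rot": [0.001, 0.001, -0.001], "grip": 1}, {"translation": [0.03, -0.04, 0.42], "delta_rot": [0.001, 0.001, -0.001], "grip": 1}, {"translation": [0.03, -0.04, 0.42], "delta_rot": [0.001, 0.001, -0.001], "grip": 1}]
```

Emit:
arm_command(series=[{"translation": [0.1, -0.1, 0.4], "delta_rot": [0.003, 0, -0.003], "grip": 1}, {"translation": [0, -0.1, 0.4], "delta_rot": [0, 0, 0], "grip": 1}, {"translation": [0, 0, 0.4], "delta_rot": [0, 0, 0], "grip": 1}, {"translation": [0, 0, 0.3], "delta_rot": [0, 0, 0], "grip": 1}, {"translation": [0, 0, 0.0], "delta_rot": [0, 0, 0], "grip": 1}])

```text
time: 7.32
tool_pos: [0.5727, 0.0181, 0.0706]
tcp_rot: [0.003, 0.668, 0.745, -0.002]
contact_force: [0.1, -0.1, -1.5]
finger_gap: 0.717
```

Run:
```python
from h import *
plan([.5745,.019,.065],6.3,5,1)
```

```text
t 7.32 pos [0.5727 0.0181 0.0706] yaw 6.2 gap 0.717 F [ 0.1 -0.1 -1.5] | step mm 1.2 deg 0.1
[{"translation": [0.01, 0.04, 0.11], "delta_rot": [0.0, 0.001, -0.0], "grip": 1}, {"translation": [0.01, 0.04, 0.11], "delta_rot": [0.0, 0.001, -0.0], "grip": 1}, {"translation": [0.01, 0.04, 0.11], "delta_rot": [0.0, 0.001, -0.0], "grip": 1}, {"translation": [0.01, 0.04, 0.11], "delta_rot": [0.0, 0.001, -0.0], "grip": 1}, {"translation": [0.01, 0.04, 0.11], "delta_rot": [0.0, 0.001, -0.0], "grip": 1}]
```

Emit:
arm_command(series=[{"translation": [0, 0.1, 0.2], "delta_rot": [0, 0, 0], "grip": 1}, {"translation": [0, 0.1, 0.2], "delta_rot": [0, 0, 0], "grip": 1}, {"translation": [0, 0, 0.15], "delta_rot": [0, 0, 0], "grip": 1}, {"translation": [0, 0, 0], "delta_rot": [0, 0, 0], "grip": 1}, {"translation": [0, 0, 0], "delta_rot": [0, 0, 0], "grip": 1}])

```text
time: 7.73
tool_pos: [0.5763, 0.0184, 0.066]
tcp_rot: [0.004, 0.668, 0.744, -0.001]
contact_force: [0.0, -0.6, -1.5]
finger_gap: 0.72
```

```bash
cat > look.py <<'E'
import sys
from h import *
tag,x0,y0,z0=sys.argv[1],*map(float,sys.argv[2:5])
p,d=imaging.grab_frame("side"); cv2.imwrite(f"pics/{tag}.png",cv2.resize(p[150:330,220:460],(800,600)))
hsv=cv2.cvtColor(p,cv2.COLOR_BGR2HSV); m=((hsv[...,0]>150)&(hsv[...,1]>70)&(hsv[...,2]>60))
P=near(cloud("side",d,m),(x0,y0),.04,z0-.03,z0+.04)
if len(P)>50: x,e=fit(P,(x0,y0),z0); print('tin',len(P),x[:2].round(4),np.degrees(x[2])%180,x[3]+z0,e)
P=near(cloud("side",d,np.ones_like(m)),(.57,.055),.105,.03,.07)
teal=((hsv[...,0]>75)&(hsv[...,0]<100)&(hsv[...,1]>70))
P=near(cloud("side",d,teal),(.57,.055),.105,.03,.07)
x,e=fit(P,(.57,.055),.04,(-.054,0,.054)); print('teal',len(P),x[:2].round(4),np.degrees(x[2]).round(2),x[3].round(4),e.round(2))
plan([x0,y0,z0-.017],6.3,5,1)
E
python3 look.py s4 .5745 .019 .082
```

```text
tin 483 [0.575  0.0213] 6.403537376993427 0.08288276357015771 1.4864095076051649
teal 940 [0.5735 0.0468] 6.84 -0.0007 1.43
t 7.78 pos [0.5763 0.0184 0.066 ] yaw 6.2 gap 0.719 F [-0.3 -0.4 -0.9] | step mm 0.4 deg 0.1
[{"translation": [0.02, -0.03, 0.02], "delta_rot": [0.001, 0.001, -0.0], "grip": 1}, {"translation": [0.02, -0.03, 0.02], "delta_rot": [0.001, 0.001, -0.0], "grip": 1}, {"translation": [0.02, -0.03, 0.02], "delta_rot": [0.001, 0.001, -0.0], "grip": 1}, {"translation": [0.02, -0.03, 0.02], "delta_rot": [0.001, 0.001, -0.0], "grip": 1}, {"translation": [0.02, -0.03, 0.02], "delta_rot": [0.001, 0.001, -0.0], "grip": 1}]
```

View pics/s4.png

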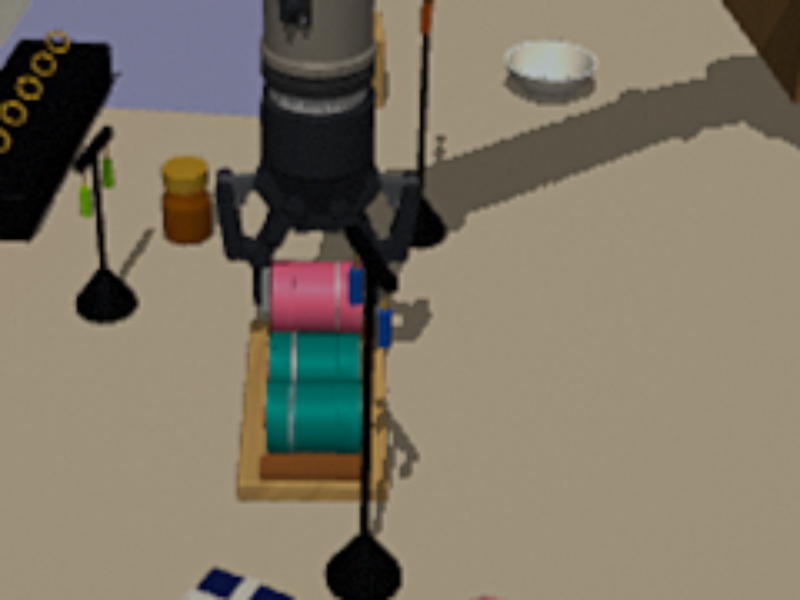

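Emit:
arm_command(series=[{"translation": [0, 0, 0.1], "delta_rot": [0, 0, 0], "grip": 1}, {"translation": [0, 0, 0.1], "delta_rot": [0, 0, 0], "grip": 1}, {"translation": [0, 0, 0.05], "delta_rot": [0, 0, 0], "grip": 1}, {"translation": [0, 0, 0], "delta_rot": [0, 0, 0], "grip": 1}, {"translation": [0, 0, 0], "delta_rot": [0, 0, 0], "grip": 1}])

```text
time: 8.2
tool_pos: [0.5769, 0.0168, 0.0653]
tcp_rot: [0.005, 0.668, 0.744, -0.002]
contact_force: [0.8, -1.0, -1.0]
finger_gap: 0.72
```

Emit:
arm_command(series=[{"translation": [0, 0, 0.15], "delta_rot": [0, 0, 0], "grip": 1}, {"translation": [0, 0, 0.1], "delta_rot": [0, 0, 0], "grip": 1}, {"translation": [0, 0, 0], "delta_rot": [0, 0, 0], "grip": 1}, {"translation": [0, 0, 0], "delta_rot": [0, 0, 0], "grip": 1}, {"translation": [0, 0, 0], "delta_rot": [0, 0, 0], "grip": 1}])

```text
time: 8.62
tool_pos: [0.5776, 0.0168, 0.065]
tcp_rot: [0.006, 0.668, 0.744, -0.002]
contact_force: [-0.5, -0.2, -0.2]
finger_gap: 0.718
```

Emit:
arm_command(series=[{"translation": [0.1, -0.1, 0.15], "delta_rot": [-0.003, 0, 0], "grip": 1}, {"translation": [0, 0, 0.15], "delta_rot": [0, 0, 0], "grip": 1}, {"translation": [0, 0, 0.1], "delta_rot": [0, 0, 0], "grip": 1}, {"translation": [0, 0, 0], "delta_rot": [0, 0, 0], "grip": 1}, {"translation": [0, 0, 0], "delta_rot": [0, 0, 0], "grip": 1}])

```text
time: 9.03
tool_pos: [0.5778, 0.0161, 0.065]
tcp_rot: [0.009, 0.668, 0.744, -0.001]
contact_force: [0.1, 1.0, -1.9]
finger_gap: 0.715
```

```bash
python3 look.py s5 .5745 .019 .082
```

```text
tin 500 [0.5777 0.0193] 5.898875427411958 0.08190910019677282 1.4966526238387738
teal 958 [0.5721 0.0466] 6.49 -0.0005 1.45
t 9.08 pos [0.5777 0.0161 0.0649] yaw 6.1 gap 0.719 F [-0.3  0.1 -0.3] | step mm 0.9 deg 0.2
[{"translation": [0.06, -0.06, -0.0], "delta_rot": [0.002, 0.003, -0.001], "grip": 1}, {"translation": [0.06, -0.06, -0.0], "delta_rot": [0.002, 0.003, -0.001], "grip": 1}, {"translation": [0.06, -0.06, -0.0], "delta_rot": [0.002, 0.003, -0.001], "grip": 1}, {"translation": [0.06, -0.06, -0.0], "delta_rot": [0.002, 0.003, -0.001], "grip": 1}, {"translation": [0.06, -0.06, -0.0], "delta_rot": [0.002, 0.003, -0.001], "grip": 1}]
```

Emit:
arm_command(series=[{"translation": [0.1, -0.1, -0.2], "delta_rot": [0.005, 0.005, 0], "grip": 1}, {"translation": [0.1, -0.1, -0.2], "delta_rot": [0.005, 0.005, -0.003], "grip": 1}, {"translation": [0, -0.1, 0], "delta_rot": [0, 0.004, 0], "grip": 1}, {"translation": [0, 0, 0], "delta_rot": [0, 0, 0], "grip": 1}, {"translation": [0, 0, 0], "delta_rot": [0, 0, 0], "grip": 1}])

```text
time: 9.5
tool_pos: [0.5733, 0.0183, 0.0676]
tcp_rot: [-0.002, 0.667, 0.745, -0.001]
contact_force: [-0.2, 0.3, -1.6]
finger_gap: 0.719
```

```bash
python3 look.py s6 .5745 .019 .082
```

```text
tin 490 [0.5729 0.0213] 6.704313221431464 0.08457393368899083 1.4337103580068034
teal 966 [0.5728 0.0467] 6.89 -0.0005 1.44
t 9.55 pos [0.5732 0.0182 0.0676] yaw 6.3 gap 0.719 F [-0.7 -0.6 -1.3] | step mm 0.6 deg 0.0
[{"translation": [0.01, 0.03, 0.05], "delta_rot": [-0.001, -0.0, 0.0], "grip": 1}, {"translation": [0.01, 0.03, 0.05], "delta_rot": [-0.001, -0.0, 0.0], "grip": 1}, {"translation": [0.01, 0.03, 0.05], "delta_rot": [-0.001, -0.0, 0.0], "grip": 1}, {"translation": [0.01, 0.03, 0.05], "delta_rot": [-0.001, -0.0, 0.0], "grip": 1}, {"translation": [0.01, 0.03, 0.05], "delta_rot": [-0.001, -0.0, 0.0], "grip": 1}]
```

Emit:
arm_command(series=[{"translation": [-0.05, 0.1, 0.15], "delta_rot": [0, 0, 0], "grip": 1}, {"translation": [0, 0.05, 0.15], "delta_rot": [0, 0, 0], "grip": 1}, {"translation": [0, 0, 0.1], "delta_rot": [0, 0, 0], "grip": 1}, {"translation": [0, 0, 0], "delta_rot": [0, 0, 0], "grip": 1}, {"translation": [0, 0, 0], "delta_rot": [0, 0, 0], "grip": 1}])

```text
time: 9.97
tool_pos: [0.5756, 0.0156, 0.0651]
tcp_rot: [-0.001, 0.667, 0.745, -0.002]
contact_force: [-0.3, -0.1, -1.7]
finger_gap: 0.719
```

```bash
python3 look.py s7 .5745 .019 .082
```

```text
tin 482 [0.5754 0.0188] 6.706503343055493 0.08201260107805027 1.5399797234412416
teal 960 [0.5723 0.0468] 6.56 -0.0005 1.48
t 10.02 pos [0.5756 0.0157 0.0651] yaw 6.3 gap 0.715 F [ 0.4  0.3 -0.6] | step mm 0.7 deg 0.0
[{"translation": [0.07, -0.01, 0.0], "delta_rot": [-0.001, 0.0, -0.0], "grip": 1}, {"translation": [0.07, -0.01, 0.0], "delta_rot": [-0.001, 0.0, -0.0], "grip": 1}, {"translation": [0.07, -0.01, 0.0], "delta_rot": [-0.001, 0.0, -0.0], "grip": 1}, {"translation": [0.07, -0.01, 0.0], "delta_rot": [-0.001, 0.0, -0.0], "grip": 1}, {"translation": [0.07, -0.01, 0.0], "delta_rot": [-0.001, 0.0, -0.0], "grip": 1}]
```

Emit:
arm_command(series=[{"translation": [0.1, 0, 0.05], "delta_rot": [0, 0, 0], "grip": 1}, {"translation": [0.05, 0, 0.1], "delta_rot": [0, 0, 0], "grip": 1}, {"translation": [0, 0, 0.1], "delta_rot": [0, 0, 0], "grip": 1}, {"translation": [0, 0, 0], "delta_rot": [0, 0, 0], "grip": 1}, {"translation": [0, 0, 0], "delta_rot": [0, 0, 0], "grip": 1}])

```text
time: 10.43
tool_pos: [0.576, 0.0174, 0.0648]
tcp_rot: [0.0, 0.667, 0.745, -0.002]
contact_force: [1.1, 0.7, -1.6]
finger_gap: 0.717
```

```bash
python3 look.py s7 .5745 .019 .082
```

```text
tin 506 [0.5754 0.0202] 6.420494013263041 0.0817547019709076 1.4199619728812232
teal 945 [0.5727 0.0471] 6.52 -0.0006 1.43
t 10.48 pos [0.576  0.0174 0.0647] yaw 6.3 gap 0.719 F [ 0.1  0.6 -0.4] | step mm 0.4 deg 0.1
[{"translation": [0.03, -0.03, -0.01], "delta_rot": [-0.001, 0.001, -0.0], "grip": 1}, {"translation": [0.03, -0.03, -0.01], "delta_rot": [-0.001, 0.001, -0.0], "grip": 1}, {"translation": [0.03, -0.03, -0.01], "delta_rot": [-0.001, 0.001, -0.0], "grip": 1}, {"translation": [0.03, -0.03, -0.01], "delta_rot": [-0.001, 0.001, -0.0], "grip": 1}, {"translation": [0.03, -0.03, -0.01], "delta_rot": [-0.001, 0.001, -0.0], "grip": 1}]
```

Seated to within about 1 mm. Release gently.

Emit:
arm_command(series=[{"translation": [0, 0, 0], "delta_rot": [0, 0, 0], "grip": -0.5}, {"translation": [0, 0, 0], "delta_rot": [0, 0, 0], "grip": -0.7}, {"translation": [0, 0, 0], "delta_rot": [0, 0, 0], "grip": -1}, {"translation": [0, 0, 0], "delta_rot": [0, 0, 0], "grip": -1}, {"translation": [0, 0, 0], "delta_rot": [0, 0, 0], "grip": -1}])

```text
time: 10.9
tool_pos: [0.5761, 0.018, 0.0641]
tcp_rot: [-0.0, 0.667, 0.745, -0.002]
contact_force: [0.5, 0.0, -0.5]
finger_gap: 0.999
```

```bash
python3 look.py s8 .5745 .019 .082
```

```text
tin 499 [0.5738 0.0198] 5.8650522588391425 0.08153187806308575 1.4520033056003585
teal 941 [0.5736 0.0471] 7.11 -0.0005 1.46
t 10.95 pos [0.5762 0.018  0.0641] yaw 6.3 gap 1.0 F [ 0.4 -0.2  0.1] | step mm 0.4 deg 0.0
[{"translation": [0.02, -0.03, -0.02], "delta_rot": [-0.001, 0.001, 0.0], "grip": 1}, {"translation": [0.02, -0.03, -0.02], "delta_rot": [-0.001, 0.001, 0.0], "grip": 1}, {"translation": [0.02, -0.03, -0.02], "delta_rot": [-0.001, 0.001, 0.0], "grip": 1}, {"translation": [0.02, -0.03, -0.02], "delta_rot": [-0.001, 0.001, 0.0], "grip": 1}, {"translation": [0.02, -0.03, -0.02], "delta_rot": [-0.001, 0.001, 0.0], "grip": 1}]
```

View pics/s8.png

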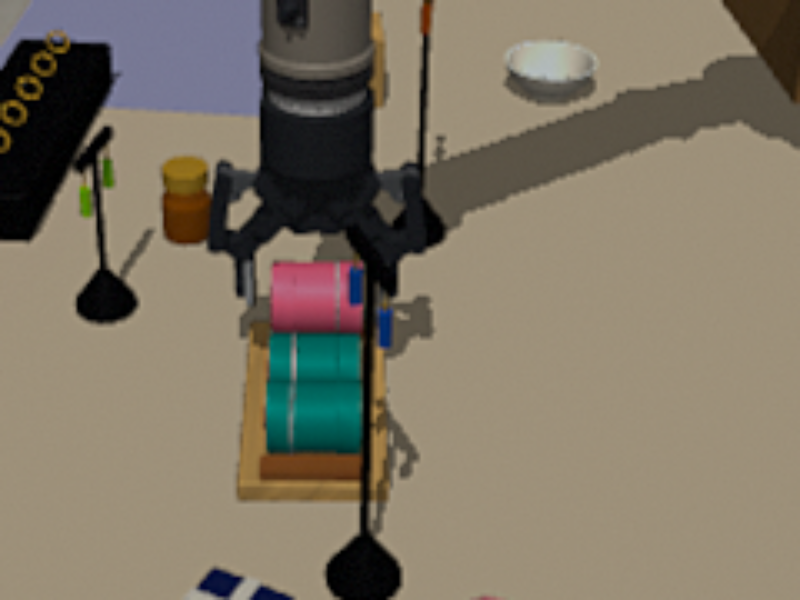

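Emit:
arm_command(series=[{"translation": [0, 0, -1], "delta_rot": [0, 0, 0], "grip": -1}, {"translation": [0, 0, -2], "delta_rot": [0, 0, 0], "grip": -1}, {"translation": [0, 0, -2.5], "delta_rot": [0, 0, 0], "grip": -1}, {"translation": [0, 0, -2.5], "delta_rot": [0, 0, 0], "grip": -1}, {"translation": [0, -1.5, -2], "delta_rot": [0, 0, 0], "grip": -1}])

```text
time: 11.37
tool_pos: [0.5595, 0.0169, 0.1651]
tcp_rot: [-0.004, 0.667, 0.745, -0.005]
contact_force: [0.3, -0.6, 1.0]
finger_gap: 1.001
```

Run:
```python
from h import *
plan([.41,.05,.17],30,5,-1)
```

```text
t 11.37 pos [0.5595 0.0169 0.1651] yaw 6.4 gap 1.001 F [ 0.3 -0.6  1. ] | step mm 30.6 deg 4.7
[{"translation": [0.99, -2.9, -0.06], "delta_rot": [-0.002, -0.001, -0.082], "grip": -1}, {"translation": [1.23, -2.81, -0.07], "delta_rot": [-0.002, -0.001, -0.082], "grip": -1}, {"translation": [1.45, -2.7, -0.08], "delta_rot": [-0.002, -0.001, -0.082], "grip": -1}, {"translation": [1.67, -2.57, -0.09], "delta_rot": [-0.002, -0.001, -0.082], "grip": -1}, {"translation": [1.88, -2.42, -0.09], "delta_rot": [-0.002, -0.001, -0.082], "grip": -1}]
```

Emit:
arm_command(series=[{"translation": [1.0, -2.9, 0], "delta_rot": [0, 0, -0.082], "grip": -1}, {"translation": [1.2, -2.8, 0], "delta_rot": [0, 0, -0.082], "grip": -1}, {"translation": [1.45, -2.7, 0], "delta_rot": [0, 0, -0.082], "grip": -1}, {"translation": [1.7, -2.5, 0], "delta_rot": [0, 0, -0.082], "grip": -1}, {"translation": [1.9, -2.3, 0], "delta_rot": [0, 0, -0.082], "grip": -1}])

```text
time: 11.78
tool_pos: [0.4154, 0.0512, 0.1752]
tcp_rot: [0.004, 0.495, 0.869, 0.002]
contact_force: [-0.6, -0.1, 0.1]
finger_gap: 1.002
```

Run:
```python
from h import *
plan([.41,.23,.14],60,5,-1)
```

```text
t 11.78 pos [0.4154 0.0512 0.1752] yaw 30.6 gap 1.002 F [-0.6 -0.1  0.1] | step mm 36.5 deg 5.9
[{"translation": [3.14, 1.72, 0.7], "delta_rot": [0.001, 0.001, -0.103], "grip": -1}, {"translation": [2.94, 2.04, 0.7], "delta_rot": [0.001, 0.001, -0.103], "grip": -1}, {"translation": [2.72, 2.33, 0.7], "delta_rot": [0.001, 0.001, -0.103], "grip": -1}, {"translation": [2.46, 2.59, 0.7], "delta_rot": [0.001, 0.001, -0.103], "grip": -1}, {"translation": [2.18, 2.83, 0.7], "delta_rot": [0.001, 0.001, -0.103], "grip": -1}]
```

Emit:
arm_command(series=[{"translation": [3.1, 1.8, 0.7], "delta_rot": [0, 0, -0.103], "grip": -1}, {"translation": [2.9, 2.0, 0.7], "delta_rot": [0, 0, -0.103], "grip": -1}, {"translation": [2.7, 2.3, 0.7], "delta_rot": [0, 0, -0.103], "grip": -1}, {"translation": [2.4, 2.6, 0.7], "delta_rot": [0, 0, -0.103], "grip": -1}, {"translation": [1.8, 2.4, 0.7], "delta_rot": [0, 0, -0.1], "grip": -1}])

```text
time: 12.2
tool_pos: [0.4065, 0.2207, 0.1431]
tcp_rot: [0.01, 0.254, 0.967, -0.004]
contact_force: [-0.1, -0.4, 0.1]
finger_gap: 1.0
```

Run:
```python
from h import *
plan([.446,.2975,.1],74.6,5,-1)
```

```text
t 12.2 pos [0.4065 0.2207 0.1431] yaw 60.6 gap 1.0 F [-0.1 -0.4  0.1] | step mm 19.3 deg 2.8
[{"translation": [0.09, 1.73, 0.86], "delta_rot": [-0.001, 0.004, -0.049], "grip": -1}, {"translation": [-0.0, 1.73, 0.86], "delta_rot": [-0.001, 0.004, -0.049], "grip": -1}, {"translation": [-0.09, 1.72, 0.86], "delta_rot": [-0.001, 0.004, -0.049], "grip": -1}, {"translation": [-0.18, 1.72, 0.86], "delta_rot": [-0.001, 0.004, -0.049], "grip": -1}, {"translation": [-0.27, 1.71, 0.86], "delta_rot": [-0.001, 0.004, -0.049], "grip": -1}]
```

Emit:
arm_command(series=[{"translation": [0, 1.9, 0.9], "delta_rot": [0, 0.004, -0.05], "grip": -1}, {"translation": [0, 1.8, 0.9], "delta_rot": [0, 0.004, -0.05], "grip": -1}, {"translation": [-0.1, 1.6, 0.9], "delta_rot": [0, 0.004, -0.05], "grip": -1}, {"translation": [-0.2, 1.2, 0.6], "delta_rot": [0, 0.004, -0.05], "grip": -1}, {"translation": [0, 0, 0], "delta_rot": [0, 0, -0.02], "grip": -1}])

```text
time: 12.62
tool_pos: [0.4366, 0.2912, 0.1126]
tcp_rot: [0.004, 0.133, 0.991, 0.001]
contact_force: [0.6, -0.4, 0.2]
finger_gap: 1.003
```

Run:
```python
from h import *
p,d=imaging.grab_frame("side"); cv2.imwrite("pics/s9.png",cv2.resize(p[200:400,260:520],(780,600)))
plan([.446,.2975,.05],74.6,5,-1)
```

```text
t 12.67 pos [0.4362 0.2902 0.1129] yaw 74.7 gap 1.001 F [-0.2  0.2  0.1] | step mm 12.8 deg 0.1
[{"translation": [-0.14, 0.19, 1.26], "delta_rot": [0.0, 0.002, 0.0], "grip": -1}, {"translation": [-0.14, 0.19, 1.26], "delta_rot": [0.0, 0.002, 0.0], "grip": -1}, {"translation": [-0.14, 0.19, 1.26], "delta_rot": [0.0, 0.002, 0.0], "grip": -1}, {"translation": [-0.15, 0.19, 1.26], "delta_rot": [0.0, 0.002, 0.0], "grip": -1}, {"translation": [-0.15, 0.19, 1.26], "delta_rot": [0.0, 0.002, 0.0], "grip": -1}]
```

View pics/s9.png

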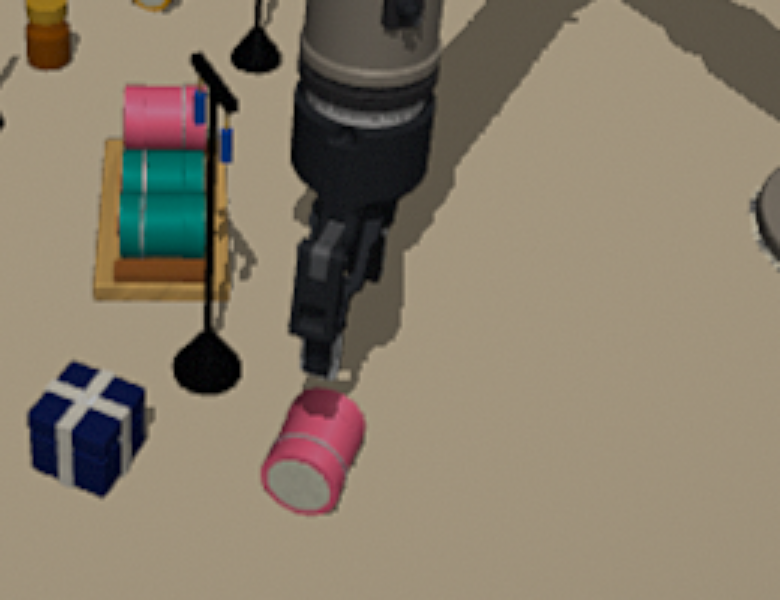

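Emit:
arm_command(series=[{"translation": [-0.5, 0.6, 1.0], "delta_rot": [0, 0.004, 0], "grip": -1}, {"translation": [-0.2, 0.3, 1.4], "delta_rot": [0, 0.004, 0], "grip": -1}, {"translation": [0, 0, 1.4], "delta_rot": [0, 0, 0], "grip": -1}, {"translation": [0, 0, 1.0], "delta_rot": [0, 0, 0], "grip": -1}, {"translation": [0, 0, 0], "delta_rot": [0, 0, 0], "grip": -1}])

```text
time: 13.08
tool_pos: [0.4465, 0.2936, 0.0653]
tcp_rot: [0.002, 0.136, 0.991, -0.001]
contact_force: [-0.3, -0.2, 0.3]
finger_gap: 0.999
```

Run:
```python
from h import *
plan([.446,.2975,.008],74.6,5,-1)
```

```text
t 13.08 pos [0.4465 0.2936 0.0653] yaw 74.3 gap 0.999 F [-0.3 -0.2  0.3] | step mm 11.5 deg 0.1
[{"translation": [0.04, 0.07, 1.15], "delta_rot": [-0.0, 0.001, -0.001], "grip": -1}, {"translation": [0.03, 0.07, 1.15], "delta_rot": [-0.0, 0.001, -0.001], "grip": -1}, {"translation": [0.03, 0.07, 1.15], "delta_rot": [-0.0, 0.001, -0.001], "grip": -1}, {"translation": [0.03, 0.07, 1.15], "delta_rot": [-0.0, 0.001, -0.001], "grip": -1}, {"translation": [0.03, 0.07, 1.15], "delta_rot": [-0.0, 0.001, -0.001], "grip": -1}]
```

Emit:
arm_command(series=[{"translation": [0.1, 0.3, 1.2], "delta_rot": [0, 0, -0.005], "grip": -1}, {"translation": [0.1, 0.1, 1.3], "delta_rot": [0, 0, 0], "grip": -1}, {"translation": [0, 0, 1.3], "delta_rot": [0, 0, 0], "grip": -1}, {"translation": [0, 0, 1.2], "delta_rot": [0, 0, 0], "grip": -1}, {"translation": [0, 0, 0.5], "delta_rot": [0, 0, 0], "grip": -1}])

```text
time: 13.5
tool_pos: [0.4465, 0.2971, 0.0068]
tcp_rot: [0.003, 0.135, 0.991, -0.001]
contact_force: [-0.1, -0.7, -0.5]
finger_gap: 0.998
```

Run:
```python
from h import *
plan([.446,.2975,.008],74.6,5,-1)
```

```text
t 13.5 pos [0.4465 0.2971 0.0068] yaw 74.5 gap 0.998 F [-0.1 -0.7 -0.5] | step mm 0.3 deg 0.1
[{"translation": [0.01, 0.0, -0.02], "delta_rot": [-0.0, 0.001, -0.0], "grip": -1}, {"translation": [0.01, 0.0, -0.02], "delta_rot": [-0.0, 0.001, -0.0], "grip": -1}, {"translation": [0.01, 0.0, -0.02], "delta_rot": [-0.0, 0.001, -0.0], "grip": -1}, {"translation": [0.01, 0.0, -0.02], "delta_rot": [-0.0, 0.001, -0.0], "grip": -1}, {"translation": [0.01, 0.0, -0.02], "delta_rot": [-0.0, 0.001, -0.0], "grip": -1}]
```

Emit:
arm_command(series=[{"translation": [0, 0, -0.3], "delta_rot": [0, 0, 0], "grip": -0.6}, {"translation": [0, 0, 0], "delta_rot": [0, 0, 0], "grip": 0}, {"translation": [0, 0, 0], "delta_rot": [0, 0, 0], "grip": 1}, {"translation": [0, 0, 0], "delta_rot": [0, 0, 0], "grip": 1}, {"translation": [0, 0, 0], "delta_rot": [0, 0, 0], "grip": 1}])

```text
time: 13.92
tool_pos: [0.4456, 0.2972, 0.0086]
tcp_rot: [0.002, 0.134, 0.991, -0.001]
contact_force: [-0.7, 0.4, -0.5]
finger_gap: 0.72
```

Emit:
arm_command(series=[{"translation": [0, 0, 0], "delta_rot": [0, 0, 0], "grip": 1}, {"translation": [0, 0, 0], "delta_rot": [0, 0, 0], "grip": 1}, {"translation": [0, 0, -0.5], "delta_rot": [0, 0, 0], "grip": 1}, {"translation": [0, 0, -1], "delta_rot": [0, 0, 0], "grip": 1}, {"translation": [0, 0, -2], "delta_rot": [0, 0, 0], "grip": 1}])

```text
time: 14.33
tool_pos: [0.4433, 0.2951, 0.0428]
tcp_rot: [-0.0, 0.134, 0.991, -0.003]
contact_force: [-0.2, 0.2, -0.9]
finger_gap: 0.722
```

Run:
```python
from h import *
plan([.41,.24,.15],50,5,1)
```

```text
t 14.33 pos [0.4433 0.2951 0.0428] yaw 74.6 gap 0.722 F [-0.2  0.2 -0.9] | step mm 25.0 deg 4.9
[{"translation": [0.35, -1.26, -2.14], "delta_rot": [-0.001, 0.0, 0.086], "grip": 1}, {"translation": [0.24, -1.28, -2.14], "delta_rot": [-0.001, 0.0, 0.086], "grip": 1}, {"translation": [0.13, -1.29, -2.14], "delta_rot": [-0.001, 0.0, 0.086], "grip": 1}, {"translation": [0.02, -1.29, -2.14], "delta_rot": [-0.001, 0.0, 0.086], "grip": 1}, {"translation": [-0.09, -1.29, -2.14], "delta_rot": [-0.001, 0.0, 0.086], "grip": 1}]
```

Emit:
arm_command(series=[{"translation": [0.35, -1.3, -2.1], "delta_rot": [0, 0, 0.085], "grip": 1}, {"translation": [0.25, -1.3, -2.2], "delta_rot": [0, 0, 0.085], "grip": 1}, {"translation": [0.15, -1.3, -2.3], "delta_rot": [0, 0, 0.085], "grip": 1}, {"translation": [0, -1.3, -2.3], "delta_rot": [0, 0, 0.085], "grip": 1}, {"translation": [-0.1, -1.3, -2.3], "delta_rot": [0, 0, 0.085], "grip": 1}])

```text
time: 14.75
tool_pos: [0.4074, 0.2411, 0.1623]
tcp_rot: [-0.001, 0.346, 0.938, -0.001]
contact_force: [1.5, -0.3, -0.7]
finger_gap: 0.716
```

Run:
```python
from h import *
plan([.42,.085,.18],20,5,1)
```

```text
t 14.75 pos [0.4074 0.2411 0.1623] yaw 49.5 gap 0.716 F [ 1.5 -0.3 -0.7] | step mm 31.5 deg 5.9
[{"translation": [-2.22, -2.21, -0.35], "delta_rot": [-0.001, 0.0, 0.103], "grip": 1}, {"translation": [-2.44, -1.97, -0.35], "delta_rot": [-0.001, 0.0, 0.103], "grip": 1}, {"translation": [-2.62, -1.71, -0.35], "delta_rot": [-0.001, 0.0, 0.103], "grip": 1}, {"translation": [-2.79, -1.43, -0.35], "delta_rot": [-0.001, 0.0, 0.103], "grip": 1}, {"translation": [-2.92, -1.14, -0.35], "delta_rot": [-0.001, 0.0, 0.103], "grip": 1}]
```

Emit:
arm_command(series=[{"translation": [-2.2, -2.2, -0.3], "delta_rot": [0, 0, 0.103], "grip": 1}, {"translation": [-2.4, -2.0, -0.3], "delta_rot": [0, 0, 0.103], "grip": 1}, {"translation": [-2.6, -1.7, -0.3], "delta_rot": [0, 0, 0.103], "grip": 1}, {"translation": [-2.7, -1.4, -0.3], "delta_rot": [0, 0, 0.103], "grip": 1}, {"translation": [-2.4, -0.8, 0], "delta_rot": [0, 0, 0.1], "grip": 1}])

```text
time: 15.17
tool_pos: [0.4199, 0.0956, 0.1861]
tcp_rot: [0.005, 0.577, 0.817, 0.007]
contact_force: [0.8, -0.2, -1.7]
finger_gap: 0.717
```

Run:
```python
from h import *
plan([.568,.0735,.13],6.3,6,1)
```

```text
t 15.17 pos [0.4199 0.0956 0.1861] yaw 19.5 gap 0.717 F [ 0.8 -0.2 -1.7] | step mm 26.6 deg 2.2
[{"translation": [-1.17, 2.19, 0.97], "delta_rot": [0.003, -0.0, 0.038], "grip": 1}, {"translation": [-1.08, 2.23, 0.97], "delta_rot": [0.003, -0.0, 0.038], "grip": 1}, {"translation": [-1.0, 2.28, 0.96], "delta_rot": [0.003, -0.0, 0.038], "grip": 1}, {"translation": [-0.91, 2.32, 0.95], "delta_rot": [0.003, -0.0, 0.038], "grip": 1}, {"translation": [-0.82, 2.35, 0.95], "delta_rot": [0.003, -0.0, 0.038], "grip": 1}]
[{"translation": [-0.73, 2.38, 0.94], "delta_rot": [0.003, -0.0, 0.038], "grip": 1}]
```

Emit:
arm_command(series=[{"translation": [-0.7, 2.6, 0.9], "delta_rot": [0.003, 0, 0.05], "grip": 1}, {"translation": [-0.8, 2.9, 0.9], "delta_rot": [0.003, 0, 0.05], "grip": 1}, {"translation": [-0.8, 2.9, 0.9], "delta_rot": [0.003, 0, 0.05], "grip": 1}, {"translation": [-0.7, 2.8, 0.8], "delta_rot": [0.003, 0, 0.05], "grip": 1}, {"translation": [-0.3, 1.6, 0], "delta_rot": [0, 0, 0.02], "grip": 1}])

```text
time: 15.58
tool_pos: [0.5541, 0.0837, 0.1572]
tcp_rot: [0.007, 0.673, 0.74, 0.001]
contact_force: [1.0, 0.6, -1.0]
finger_gap: 0.717
```

Emit:
arm_command(series=[{"translation": [0, 0.4, 0], "delta_rot": [0, 0, 0], "grip": 1}, {"translation": [0, 0, 0], "delta_rot": [0, 0, 0], "grip": 1}, {"translation": [0, 0, 0], "delta_rot": [0, 0, 0], "grip": 1}, {"translation": [0, 0, 0], "delta_rot": [0, 0, 0], "grip": 1}, {"translation": [0, 0, 0], "delta_rot": [0, 0, 0], "grip": 1}])

```text
time: 16.0
tool_pos: [0.5582, 0.0852, 0.1592]
tcp_rot: [0.006, 0.672, 0.741, 0.002]
contact_force: [0.6, -0.0, -2.2]
finger_gap: 0.724
```

```bash
python3 look.py s10 .566 .0735 .17; python3 -c "
from h import *
plan([.5695,.072,.085],6.3,5,1)"
```

```text
tin 526 [0.5582 0.0822] 6.82733662766438 0.1759174823511564 1.3100695303130385
teal 940 [0.5724 0.0469] 6.44 -0.0005 1.49
t 16.05 pos [0.5581 0.0853 0.1593] yaw 5.6 gap 0.717 F [ 0.1  0.3 -1. ] | step mm 3.1 deg 0.2
[{"translation": [-0.25, 0.13, 0.13], "delta_rot": [0.002, 0.001, -0.003], "grip": 1}, {"translation": [-0.25, 0.13, 0.13], "delta_rot": [0.002, 0.001, -0.003], "grip": 1}, {"translation": [-0.25, 0.13, 0.13], "delta_rot": [0.002, 0.001, -0.003], "grip": 1}, {"translation": [-0.25, 0.13, 0.13], "delta_rot": [0.002, 0.001, -0.003], "grip": 1}, {"translation": [-0.25, 0.13, 0.13], "delta_rot": [0.002, 0.001, -0.003], "grip": 1}]
t 16.05 pos [0.5581 0.0853 0.1593] yaw 5.6 gap 0.717 F [ 0.1  0.3 -1. ] | step mm 15.3 deg 0.2
[{"translation": [-0.28, 0.18, 1.49], "delta_rot": [0.002, 0.001, -0.003], "grip": 1}, {"translation": [-0.28, 0.19, 1.49], "delta_rot": [0.002, 0.001, -0.003], "grip": 1}, {"translation": [-0.28, 0.19, 1.49], "delta_rot": [0.002, 0.001, -0.003], "grip": 1}, {"translation": [-0.28, 0.19, 1.49], "delta_rot": [0.002, 0.001, -0.003], "grip": 1}, {"translation": [-0.29, 0.19, 1.49], "delta_rot": [0.002, 0.001, -0.003], "grip": 1}]
```

View pics/s10.png

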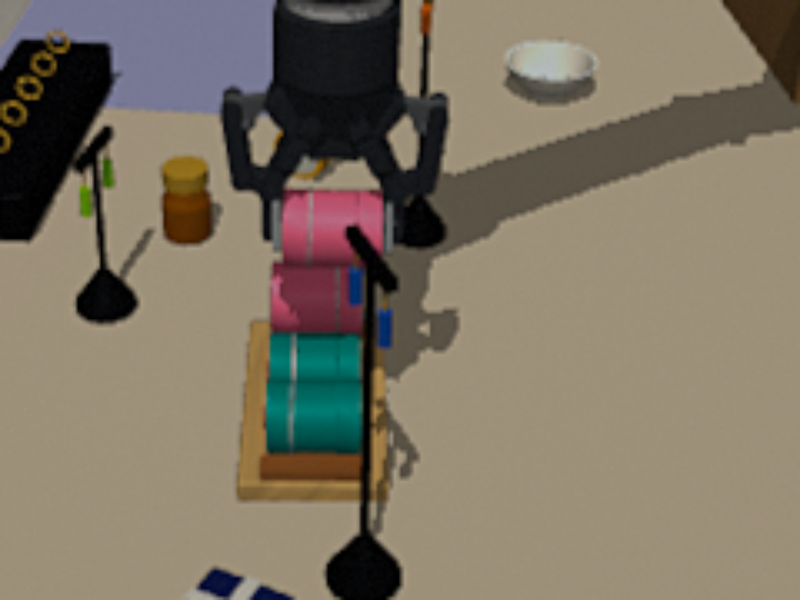

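Emit:
arm_command(series=[{"translation": [-0.5, 0.5, 0.8], "delta_rot": [0.004, 0.003, -0.006], "grip": 1}, {"translation": [-0.4, 0.5, 1.4], "delta_rot": [0.004, 0.003, -0.006], "grip": 1}, {"translation": [-0.1, 0.1, 1.6], "delta_rot": [0, 0, 0], "grip": 1}, {"translation": [0, 0, 1.4], "delta_rot": [0, 0, 0], "grip": 1}, {"translation": [0, 0, 0.3], "delta_rot": [0, 0, 0], "grip": 1}])

```text
time: 16.47
tool_pos: [0.5716, 0.0744, 0.1017]
tcp_rot: [0.003, 0.666, 0.746, 0.001]
contact_force: [-0.7, 0.5, -1.6]
finger_gap: 0.721
```

```bash
python3 look.py s11 .568 .0735 .12; python3 -c "
from h import *
plan([.5696,.0767,.070],6.3,5,1)"
```

```text
tin 586 [0.5715 0.0715] 7.1046939080585885 0.11844027176843293 1.4423289449510368
teal 936 [0.5727 0.0469] 6.51 -0.0005 1.39
t 16.52 pos [0.5715 0.0743 0.1018] yaw 6.4 gap 0.719 F [-0.3  0.1 -1.5] | step mm 0.8 deg 0.1
[{"translation": [-0.01, -0.07, -0.03], "delta_rot": [0.001, 0.0, 0.0], "grip": 1}, {"translation": [-0.01, -0.07, -0.02], "delta_rot": [0.001, 0.0, 0.0], "grip": 1}, {"translation": [-0.01, -0.07, -0.02], "delta_rot": [0.001, 0.0, 0.0], "grip": 1}, {"translation": [-0.01, -0.07, -0.02], "delta_rot": [0.001, 0.0, 0.0], "grip": 1}, {"translation": [-0.01, -0.07, -0.02], "delta_rot": [0.001, 0.0, 0.0], "grip": 1}]
t 16.52 pos [0.5715 0.0743 0.1018] yaw 6.4 gap 0.719 F [-0.3  0.1 -1.5] | step mm 6.4 deg 0.1
[{"translation": [0.05, -0.03, 0.64], "delta_rot": [0.001, 0.0, 0.0], "grip": 1}, {"translation": [0.05, -0.03, 0.64], "delta_rot": [0.001, 0.0, 0.0], "grip": 1}, {"translation": [0.05, -0.03, 0.64], "delta_rot": [0.001, 0.0, 0.0], "grip": 1}, {"translation": [0.05, -0.03, 0.64], "delta_rot": [0.001, 0.0, 0.0], "grip": 1}, {"translation": [0.05, -0.03, 0.64], "delta_rot": [0.001, 0.0, 0.0], "grip": 1}]
```

Emit:
arm_command(series=[{"translation": [0.3, -0.2, 0.2], "delta_rot": [0.003, 0, 0], "grip": 1}, {"translation": [0.05, 0, 0.8], "delta_rot": [0, 0, 0], "grip": 1}, {"translation": [0, 0, 0.9], "delta_rot": [0, 0, 0], "grip": 1}, {"translation": [0, 0, 0.5], "delta_rot": [0, 0, 0], "grip": 1}, {"translation": [0, 0, 0], "delta_rot": [0, 0, 0], "grip": 1}])

```text
time: 16.93
tool_pos: [0.5698, 0.0778, 0.0757]
tcp_rot: [0.002, 0.666, 0.746, 0.0]
contact_force: [-0.6, -0.1, -1.6]
finger_gap: 0.714
```

```bash
python3 look.py s12 .568 .0735 .097; python3 -c "
from h import *
plan([.5696,.0767,.070],6.3,5,1)"
```

```text
tin 620 [0.5695 0.0747] 6.691691488032376 0.09270979221029539 2.1024995551292056
teal 679 [0.5722 0.0469] 6.4 -0.0005 1.43
t 16.98 pos [0.57   0.0778 0.0761] yaw 6.4 gap 0.719 F [-0.  -0.1 -1.9] | step mm 1.2 deg 0.0
[{"translation": [-0.08, -0.05, -0.08], "delta_rot": [0.001, 0.0, 0.0], "grip": 1}, {"translation": [-0.08, -0.05, -0.08], "delta_rot": [0.001, 0.0, 0.0], "grip": 1}, {"translation": [-0.08, -0.05, -0.08], "delta_rot": [0.001, 0.0, 0.0], "grip": 1}, {"translation": [-0.08, -0.05, -0.08], "delta_rot": [0.001, 0.0, 0.0], "grip": 1}, {"translation": [-0.08, -0.05, -0.08], "delta_rot": [0.001, 0.0, 0.0], "grip": 1}]
t 16.98 pos [0.57   0.0778 0.0761] yaw 6.4 gap 0.719 F [-0.  -0.1 -1.9] | step mm 1.2 deg 0.0
[{"translation": [-0.02, -0.01, 0.12], "delta_rot": [0.001, 0.0, 0.0], "grip": 1}, {"translation": [-0.02, -0.01, 0.12], "delta_rot": [0.001, 0.0, 0.0], "grip": 1}, {"translation": [-0.02, -0.01, 0.12], "delta_rot": [0.001, 0.0, 0.0], "grip": 1}, {"translation": [-0.02, -0.01, 0.12], "delta_rot": [0.001, 0.0, 0.0], "grip": 1}, {"translation": [-0.02, -0.01, 0.12], "delta_rot": [0.001, 0.0, 0.0], "grip": 1}]
```

Emit:
arm_command(series=[{"translation": [-0.1, -0.05, 0.3], "delta_rot": [0.002, 0, 0], "grip": 1}, {"translation": [0, 0, 0.3], "delta_rot": [0, 0, 0], "grip": 1}, {"translation": [0, 0, 0.2], "delta_rot": [0, 0, 0], "grip": 1}, {"translation": [0, 0, 0.1], "delta_rot": [0, 0, 0], "grip": 1}, {"translation": [0, 0, 0], "delta_rot": [0, 0, 0], "grip": 1}])

```text
time: 17.4
tool_pos: [0.5706, 0.0769, 0.0673]
tcp_rot: [0.002, 0.666, 0.746, 0.001]
contact_force: [-0.4, -0.3, -0.7]
finger_gap: 0.717
```

```bash
sed -i 's/(x0,y0),.04,z0-.03/(x0,y0),.034,z0-.03/' look.py; python3 look.py s13 .568 .0735 .082
```

```text
tin 550 [0.5703 0.0739] 7.001230656806778 0.08418763835828984 1.7148499547989116
teal 610 [0.5722 0.0467] 6.02 -0.0005 1.39
t 17.45 pos [0.5707 0.0769 0.0674] yaw 6.4 gap 0.721 F [ 0.2 -0.1 -1.8] | step mm 1.0 deg 0.1
[{"translation": [-0.06, -0.06, 0.05], "delta_rot": [0.001, 0.0, 0.0], "grip": 1}, {"translation": [-0.06, -0.06, 0.05], "delta_rot": [0.001, 0.0, 0.0], "grip": 1}, {"translation": [-0.06, -0.06, 0.05], "delta_rot": [0.001, 0.0, 0.0], "grip": 1}, {"translation": [-0.06, -0.06, 0.05], "delta_rot": [0.001, 0.0, 0.0], "grip": 1}, {"translation": [-0.06, -0.06, 0.05], "delta_rot": [0.001, 0.0, 0.0], "grip": 1}]
```

View pics/s13.png

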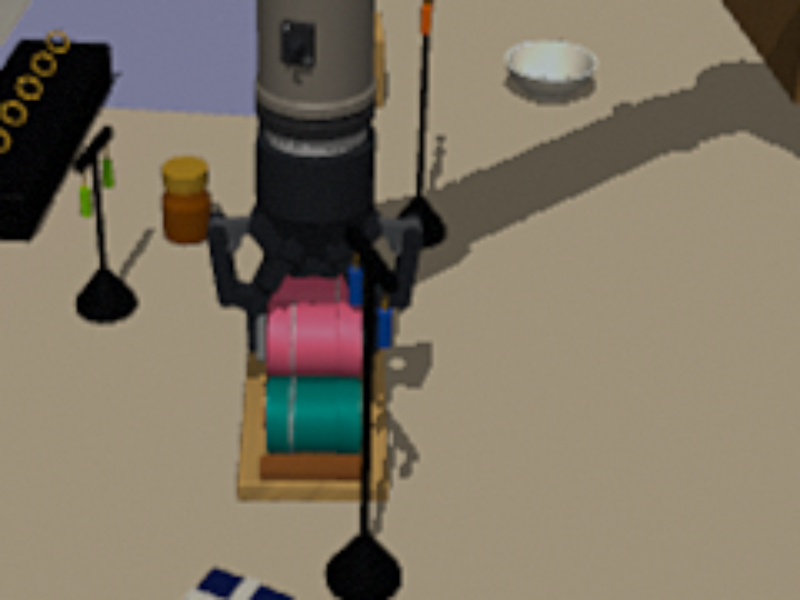

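Nicely lined up (pink at (315,340), teal below it at (315,415), ends level). Lower the last 2 mm.

Emit:
arm_command(series=[{"translation": [0, -0.05, 0.15], "delta_rot": [0.002, 0, 0], "grip": 1}, {"translation": [0, -0.05, 0.15], "delta_rot": [0, 0, 0], "grip": 1}, {"translation": [0, 0, 0.1], "delta_rot": [0, 0, 0], "grip": 1}, {"translation": [0, 0, 0], "delta_rot": [0, 0, 0], "grip": 1}, {"translation": [0, 0, 0], "delta_rot": [0, 0, 0], "grip": 1}])

```text
time: 17.87
tool_pos: [0.5707, 0.0766, 0.0656]
tcp_rot: [0.002, 0.667, 0.745, 0.0]
contact_force: [0.5, -0.5, -1.6]
finger_gap: 0.719
```

```bash
python3 look.py s14 .568 .0735 .082
```

```text
tin 557 [0.5706 0.0733] 6.572847583107117 0.08247334627590072 1.8773998142135708
teal 608 [0.5727 0.0465] 6.74 -0.0005 1.38
t 17.92 pos [0.5707 0.0767 0.0655] yaw 6.4 gap 0.718 F [-0.   0.6 -0.9] | step mm 0.8 deg 0.1
[{"translation": [-0.06, -0.06, 0.01], "delta_rot": [0.001, 0.001, 0.0], "grip": 1}, {"translation": [-0.06, -0.06, 0.01], "delta_rot": [0.001, 0.001, 0.0], "grip": 1}, {"translation": [-0.06, -0.06, 0.01], "delta_rot": [0.001, 0.001, 0.0], "grip": 1}, {"translation": [-0.06, -0.06, 0.01], "delta_rot": [0.001, 0.001, 0.0], "grip": 1}, {"translation": [-0.06, -0.06, 0.01], "delta_rot": [0.001, 0.001, 0.0], "grip": 1}]
```

Emit:
arm_command(series=[{"translation": [0, -0.1, 0.15], "delta_rot": [0, 0, 0], "grip": 1}, {"translation": [0, 0, 0.15], "delta_rot": [0, 0, 0], "grip": 1}, {"translation": [0, 0, 0], "delta_rot": [0, 0, 0], "grip": 1}, {"translation": [0, 0, 0], "delta_rot": [0, 0, 0], "grip": 1}, {"translation": [0, 0, 0], "delta_rot": [0, 0, 0], "grip": 1}])

```text
time: 18.33
tool_pos: [0.5709, 0.0767, 0.0654]
tcp_rot: [0.003, 0.667, 0.745, 0.001]
contact_force: [0.2, 1.4, -0.1]
finger_gap: 0.716
```

```bash
python3 look.py s14 .568 .0735 .082
```

```text
tin 552 [0.5705 0.0732] 5.642655600914168 0.08249620339434313 1.7333944865225464
teal 597 [0.5732 0.0466] 6.95 -0.0004 1.44
t 18.38 pos [0.5708 0.0766 0.0653] yaw 6.4 gap 0.721 F [ 0.1  0.2 -0.5] | step mm 0.8 deg 0.1
[{"translation": [-0.06, -0.06, 0.01], "delta_rot": [0.001, 0.001, 0.0], "grip": 1}, {"translation": [-0.06, -0.06, 0.01], "delta_rot": [0.001, 0.001, 0.0], "grip": 1}, {"translation": [-0.06, -0.06, 0.01], "delta_rot": [0.001, 0.001, 0.0], "grip": 1}, {"translation": [-0.06, -0.06, 0.01], "delta_rot": [0.001, 0.001, 0.0], "grip": 1}, {"translation": [-0.06, -0.06, 0.01], "delta_rot": [0.001, 0.001, 0.0], "grip": 1}]
```

Seated (no more downward motion). Release and lift.

Emit:
arm_command(series=[{"translation": [0, 0, 0], "delta_rot": [0, 0, 0], "grip": -0.5}, {"translation": [0, 0, 0], "delta_rot": [0, 0, 0], "grip": -0.7}, {"translation": [0, 0, 0], "delta_rot": [0, 0, 0], "grip": -1}, {"translation": [0, 0, 0], "delta_rot": [0, 0, 0], "grip": -1}, {"translation": [0, 0, 0], "delta_rot": [0, 0, 0], "grip": -1}])

```text
time: 18.8
tool_pos: [0.5706, 0.0767, 0.0645]
tcp_rot: [0.003, 0.667, 0.745, 0.0]
contact_force: [0.7, -0.4, 0.3]
finger_gap: 0.998
```

```bash
python3 look.py s15 .568 .0735 .082
```

```text
tin 544 [0.5702 0.0732] 6.031872983531044 0.0821690960476537 1.7363329223583088
teal 589 [0.5727 0.0466] 6.34 -0.0005 1.44
t 18.85 pos [0.5706 0.0767 0.0645] yaw 6.4 gap 1.002 F [ 0.9  0.2 -0. ] | step mm 0.8 deg 0.1
[{"translation": [-0.06, -0.06, -0.01], "delta_rot": [0.001, 0.001, 0.0], "grip": 1}, {"translation": [-0.06, -0.06, -0.01], "delta_rot": [0.001, 0.001, 0.0], "grip": 1}, {"translation": [-0.06, -0.06, -0.01], "delta_rot": [0.001, 0.001, 0.0], "grip": 1}, {"translation": [-0.06, -0.06, -0.01], "delta_rot": [0.001, 0.001, 0.0], "grip": 1}, {"translation": [-0.06, -0.06, -0.01], "delta_rot": [0.001, 0.001, 0.0], "grip": 1}]
```

Emit:
arm_command(series=[{"translation": [0, 0, -1], "delta_rot": [0, 0, 0], "grip": -1}, {"translation": [0, 0, -2], "delta_rot": [0, 0, 0], "grip": -1}, {"translation": [0, 0, -2.5], "delta_rot": [0, 0, 0], "grip": -1}, {"translation": [0, 0, -2.5], "delta_rot": [0, 0, 0], "grip": -1}, {"translation": [0, -1.5, -2], "delta_rot": [0, 0, 0], "grip": -1}])

```text
time: 19.27
tool_pos: [0.5534, 0.0751, 0.1655]
tcp_rot: [-0.001, 0.666, 0.746, -0.002]
contact_force: [0.3, -0.1, 0.1]
finger_gap: 1.001
```

```bash
python3 look.py s16 .568 .0735 .082;python3 look.py s16 .5745 .020 .082; python3 -c "
from h import *
plan([.42,.0,.2],-10,5,-1)"
```

```text
tin 538 [0.5705 0.073 ] 6.205440506855809 0.08190533591908805 1.666265306042792
teal 587 [0.5725 0.0466] 6.32 -0.0005 1.45
t 19.32 pos [0.5515 0.0753 0.1692] yaw 6.4 gap 0.999 F [-1.8  0.6  2.1] | step mm 21.1 deg 0.1
[{"translation": [-0.06, 0.33, 2.08], "delta_rot": [-0.001, 0.001, 0.001], "grip": 1}, {"translation": [-0.07, 0.33, 2.08], "delta_rot": [-0.001, 0.001, 0.001], "grip": 1}, {"translation": [-0.07, 0.33, 2.08], "delta_rot": [-0.001, 0.001, 0.001], "grip": 1}, {"translation": [-0.07, 0.33, 2.08], "delta_rot": [-0.001, 0.001, 0.001], "grip": 1}, {"translation": [-0.07, 0.33, 2.08], "delta_rot": [-0.001, 0.001, 0.001], "grip": 1}]
tin 283 [0.573  0.0197] 6.481710493114406 0.0811190035899136 1.4500833164567422
teal 591 [0.5726 0.0466] 6.13 -0.0007 1.43
t 19.37 pos [0.5521 0.0753 0.1674] yaw 6.4 gap 1.004 F [ 0.4 -0.1  0.7] | step mm 23.7 deg 0.1
[{"translation": [-1.14, 0.32, 2.05], "delta_rot": [-0.0, 0.001, 0.001], "grip": 1}, {"translation": [-1.14, 0.32, 2.05], "delta_rot": [-0.0, 0.001, 0.001], "grip": 1}, {"translation": [-1.14, 0.32, 2.05], "delta_rot": [-0.0, 0.001, 0.001], "grip": 1}, {"translation": [-1.15, 0.32, 2.05], "delta_rot": [-0.0, 0.001, 0.001], "grip": 1}, {"translation": [-1.15, 0.32, 2.05], "delta_rot": [-0.0, 0.001, 0.001], "grip": 1}]
t 19.37 pos [0.5521 0.0753 0.1674] yaw 6.4 gap 1.004 F [ 0.4 -0.1  0.7] | step mm 31.1 deg 3.3
[{"translation": [-1.2, -2.8, -0.64], "delta_rot": [-0.0, 0.001, 0.057], "grip": -1}, {"translation": [-1.36, -2.72, -0.64], "delta_rot": [-0.0, 0.001, 0.057], "grip": -1}, {"translation": [-1.51, -2.64, -0.65], "delta_rot": [-0.0, 0.001, 0.057], "grip": -1}, {"translation": [-1.66, -2.55, -0.65], "delta_rot": [-0.0, 0.001, 0.057], "grip": -1}, {"translation": [-1.81, -2.45, -0.65], "delta_rot": [-0.0, 0.001, 0.057], "grip": -1}]
```

View pics/s16.png

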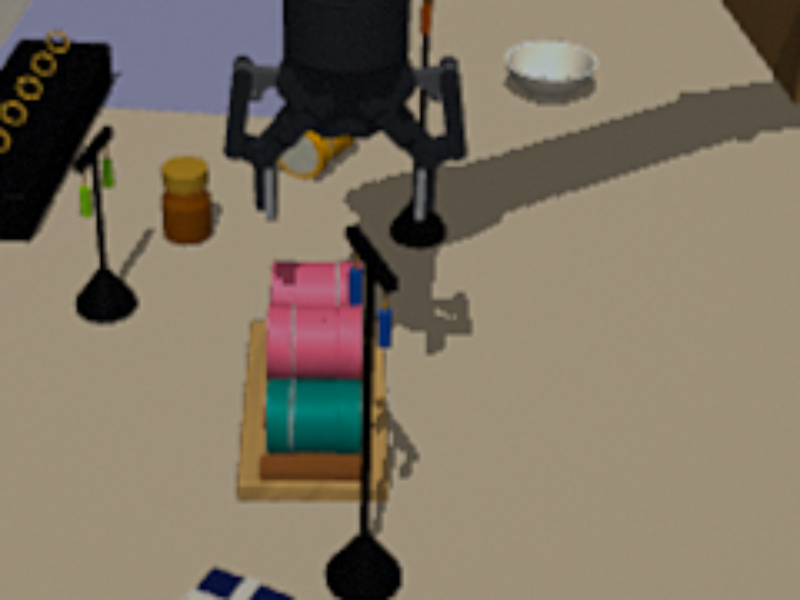

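Run:
```python
from h import *
o=get_obs(); q=o['joint_positions']; p=o['tool_pos']; print(q.round(3),p.round(3))
q0=np.array([1.028,.398,.045,1.537,-.019,1.207,-.051]);p0=[.279,-.587,.231]
A=[];b=[]
for Q,P in((q0,p0),(q,p)):
    A.append([np.sin(Q[1]),np.sin(Q[1]+Q[3])]); b.append(np.hypot(P[0],P[1]))
L=np.linalg.solve(A,b); print(L)
for Q,P in((q0,p0),(q,p)): print('h-T',P[2]-L[0]*np.cos(Q[1])-L[1]*np.cos(Q[1]+Q[3]))
# see arm cloud in side image
d=np.load("pics/side3d.npy"); P=cloud("side",d,np.ones((480,640),bool))
m=(np.abs(P[:,1]-.0)<.09)&(P[:,2]>.2)&(P[:,0]>.1)&(P[:,0]<.65); Q=P[m]
for lo in np.arange(.2,.65,.03):
    S=Q[(Q[:,0]>lo)&(Q[:,0]<lo+.03)]
    if len(S): print(lo.round(2),S[:,2].min().round(3),S[:,2].max().round(3))
```

```text
[ 0.234  0.332 -0.549  1.821  0.202  1.046 -0.28 ] [0.552 0.075 0.167]
[1.16633129 0.21178057]
h-T -0.7687311204729799
h-T -0.8186250477845283
0.32 0.58 0.587
0.35 0.562 0.589
0.38 0.542 0.59
0.41 0.522 0.59
0.44 0.5 0.589
0.47 0.209 0.588
0.5 0.2 0.573
0.53 0.202 0.554
0.56 0.211 0.541
0.59 0.2 0.524
0.62 0.203 0.261
```

Run:
```python
from h import *
plan([.58,-.03,.28],30,5,-1)
```

```text
t 19.37 pos [0.5521 0.0753 0.1674] yaw 6.4 gap 1.004 F [ 0.4 -0.1  0.7] | step mm 31.3 deg 4.7
[{"translation": [-2.16, 0.31, -2.24], "delta_rot": [-0.001, 0.001, -0.082], "grip": -1}, {"translation": [-2.18, 0.14, -2.25], "delta_rot": [-0.001, 0.001, -0.082], "grip": -1}, {"translation": [-2.18, -0.04, -2.25], "delta_rot": [-0.001, 0.001, -0.082], "grip": -1}, {"translation": [-2.17, -0.22, -2.25], "delta_rot": [-0.001, 0.001, -0.082], "grip": -1}, {"translation": [-2.14, -0.4, -2.25], "delta_rot": [-0.001, 0.001, -0.082], "grip": -1}]
```

Emit:
arm_command(series=[{"translation": [-2.2, 0.3, -2.3], "delta_rot": [0, 0, -0.08], "grip": -1}, {"translation": [-2.2, 0.15, -2.3], "delta_rot": [0, 0, -0.08], "grip": -1}, {"translation": [-2.2, 0, -2.3], "delta_rot": [0, 0, -0.08], "grip": -1}, {"translation": [-2.2, -0.2, -2.3], "delta_rot": [0, 0, -0.08], "grip": -1}, {"translation": [-2.2, -0.4, -2.3], "delta_rot": [0, 0, -0.08], "grip": -1}])

```text
time: 19.78
tool_pos: [0.577, -0.0275, 0.2831]
tcp_rot: [-0.005, 0.491, 0.871, -0.004]
contact_force: [2.1, -0.6, -0.9]
finger_gap: 1.0
```

Run:
```python
from h import *
print(get_obs()['joint_positions'].round(2))
plan([.61,-.2,.28],55,5,-1)
```

```text
[ 0.45  0.28 -0.59  1.62  0.16  1.3   0.38]
t 19.78 pos [ 0.577  -0.0275  0.2831] yaw 31.2 gap 1.0 F [ 2.1 -0.6 -0.9] | step mm 35.1 deg 4.8
[{"translation": [-3.29, -1.22, 0.06], "delta_rot": [-0.002, -0.001, -0.083], "grip": -1}, {"translation": [-3.18, -1.49, 0.06], "delta_rot": [-0.002, -0.001, -0.083], "grip": -1}, {"translation": [-3.04, -1.75, 0.07], "delta_rot": [-0.002, -0.001, -0.083], "grip": -1}, {"translation": [-2.89, -2.0, 0.06], "delta_rot": [-0.002, -0.001, -0.083], "grip": -1}, {"translation": [-2.71, -2.23, 0.06], "delta_rot": [-0.002, -0.001, -0.083], "grip": -1}]
```

Emit:
arm_command(series=[{"translation": [-3.3, -1.2, 0], "delta_rot": [0, 0, -0.083], "grip": -1}, {"translation": [-3.2, -1.5, 0], "delta_rot": [0, 0, -0.083], "grip": -1}, {"translation": [-3.0, -1.7, 0], "delta_rot": [0, 0, -0.083], "grip": -1}, {"translation": [-2.9, -1.9, 0], "delta_rot": [0, 0, -0.083], "grip": -1}, {"translation": [-2.6, -2.1, 0], "delta_rot": [0, 0, -0.08], "grip": -1}])

```text
time: 20.2
tool_pos: [0.6179, -0.1995, 0.2917]
tcp_rot: [0.001, 0.288, 0.958, -0.001]
contact_force: [-0.2, -0.1, 0.2]
finger_gap: 1.001
```

Run:
```python
from h import *
print(get_obs()['joint_positions'].round(2))
plan([.617,-.315,.22],67.5,5,-1)
```

```text
[ 0.66  0.41 -0.58  1.44  0.23  1.36  1.06]
t 20.2 pos [ 0.6179 -0.1995  0.2917] yaw 56.5 gap 1.001 F [-0.2 -0.1  0.2] | step mm 27.2 deg 2.2
[{"translation": [-1.26, -1.93, 1.44], "delta_rot": [-0.0, 0.001, -0.038], "grip": -1}, {"translation": [-1.18, -1.98, 1.44], "delta_rot": [-0.0, 0.001, -0.038], "grip": -1}, {"translation": [-1.11, -2.03, 1.44], "delta_rot": [-0.0, 0.001, -0.038], "grip": -1}, {"translation": [-1.03, -2.07, 1.44], "delta_rot": [-0.0, 0.001, -0.038], "grip": -1}, {"translation": [-0.95, -2.11, 1.44], "delta_rot": [-0.0, 0.001, -0.038], "grip": -1}]
```

Emit:
arm_command(series=[{"translation": [-1.2, -1.9, 1.4], "delta_rot": [0, 0, -0.04], "grip": -1}, {"translation": [-1.1, -1.9, 1.6], "delta_rot": [0, 0, -0.04], "grip": -1}, {"translation": [-1.0, -1.9, 1.8], "delta_rot": [0, 0, -0.04], "grip": -1}, {"translation": [-0.8, -1.6, 1.8], "delta_rot": [0, 0, -0.04], "grip": -1}, {"translation": [-0.3, -0.6, 1.8], "delta_rot": [0, 0, -0.03], "grip": -1}])

```text
time: 20.62
tool_pos: [0.6192, -0.3064, 0.2078]
tcp_rot: [0.005, 0.196, 0.981, -0.004]
contact_force: [-0.8, 0.1, 0.2]
finger_gap: 0.999
```

Run:
```python
from h import *
plan([.617,-.315,.11],67.5,5,-1)
```

```text
t 20.62 pos [ 0.6192 -0.3064  0.2078] yaw 67.4 gap 0.999 F [-0.8  0.1  0.2] | step mm 19.6 deg 0.2
[{"translation": [-0.0, -0.16, 1.96], "delta_rot": [-0.001, 0.002, -0.0], "grip": -1}, {"translation": [-0.01, -0.17, 1.96], "delta_rot": [-0.001, 0.002, -0.0], "grip": -1}, {"translation": [-0.01, -0.17, 1.96], "delta_rot": [-0.001, 0.002, -0.0], "grip": -1}, {"translation": [-0.02, -0.17, 1.96], "delta_rot": [-0.001, 0.002, -0.0], "grip": -1}, {"translation": [-0.02, -0.17, 1.96], "delta_rot": [-0.001, 0.002, -0.0], "grip": -1}]
```

Emit:
arm_command(series=[{"translation": [0, 0, 2.0], "delta_rot": [0, 0.002, 0], "grip": -1}, {"translation": [0, 0, 2.0], "delta_rot": [0, 0.002, 0], "grip": -1}, {"translation": [0, 0, 2.0], "delta_rot": [0, 0.002, 0], "grip": -1}, {"translation": [0, 0, 1.5], "delta_rot": [0, 0, 0], "grip": -1}, {"translation": [0, 0, 0], "delta_rot": [0, 0, 0], "grip": -1}])

```text
time: 21.03
tool_pos: [0.6141, -0.313, 0.1217]
tcp_rot: [-0.003, 0.199, 0.98, -0.003]
contact_force: [-0.2, -0.7, -0.1]
finger_gap: 1.001
```

Run:
```python
from h import *
p,d=imaging.grab_frame("side"); cv2.imwrite("pics/s17.png",cv2.resize(p[60:260,220:480],(780,600)))
plan([.617,-.315,.05],67.5,5,-1)
```

```text
t 21.08 pos [ 0.6148 -0.3131  0.1231] yaw 67.0 gap 1.006 F [ 0.2  0.3 -0.9] | step mm 14.6 deg 0.1
[{"translation": [-0.06, -0.01, 1.46], "delta_rot": [-0.002, -0.001, -0.002], "grip": -1}, {"translation": [-0.06, -0.01, 1.46], "delta_rot": [-0.002, -0.001, -0.002], "grip": -1}, {"translation": [-0.06, -0.01, 1.46], "delta_rot": [-0.002, -0.001, -0.002], "grip": -1}, {"translation": [-0.06, -0.01, 1.46], "delta_rot": [-0.002, -0.001, -0.002], "grip": -1}, {"translation": [-0.06, -0.01, 1.46], "delta_rot": [-0.002, -0.001, -0.002], "grip": -1}]
```

View pics/s17.png

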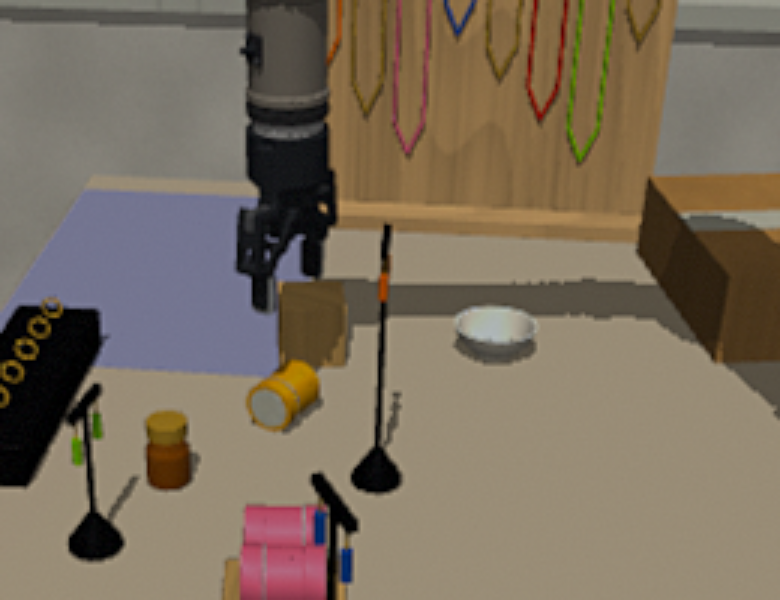

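Emit:
arm_command(series=[{"translation": [-0.15, -0.1, 1.5], "delta_rot": [-0.004, -0.003, -0.006], "grip": -1}, {"translation": [-0.05, 0, 1.8], "delta_rot": [-0.002, 0, 0], "grip": -1}, {"translation": [0, 0, 1.8], "delta_rot": [0, 0, 0], "grip": -1}, {"translation": [0, 0, 1.2], "delta_rot": [0, 0, 0], "grip": -1}, {"translation": [0, 0, 0], "delta_rot": [0, 0, 0], "grip": -1}])

```text
time: 21.5
tool_pos: [0.6213, -0.3164, 0.065]
tcp_rot: [0.005, 0.196, 0.981, -0.002]
contact_force: [-1.3, 0.7, 0.2]
finger_gap: 0.999
```

Run:
```python
from h import *
plan([.617,-.315,.008],67.5,5,-1)
```

```text
t 21.5 pos [ 0.6213 -0.3164  0.065 ] yaw 67.4 gap 0.999 F [-1.3  0.7  0.2] | step mm 11.4 deg 0.1
[{"translation": [0.1, -0.01, 1.14], "delta_rot": [-0.0, 0.002, -0.0], "grip": -1}, {"translation": [0.1, -0.01, 1.14], "delta_rot": [-0.0, 0.002, -0.0], "grip": -1}, {"translation": [0.1, -0.01, 1.14], "delta_rot": [-0.0, 0.002, -0.0], "grip": -1}, {"translation": [0.1, -0.01, 1.14], "delta_rot": [-0.0, 0.002, -0.0], "grip": -1}, {"translation": [0.09, -0.01, 1.14], "delta_rot": [-0.0, 0.002, -0.0], "grip": -1}]
```

Emit:
arm_command(series=[{"translation": [0.3, 0, 1.0], "delta_rot": [0, 0.004, 0], "grip": -1}, {"translation": [0.1, 0, 1.3], "delta_rot": [0, 0.002, 0], "grip": -1}, {"translation": [0, 0, 1.3], "delta_rot": [0, 0, 0], "grip": -1}, {"translation": [0, 0, 1.2], "delta_rot": [0, 0, 0], "grip": -1}, {"translation": [0, 0, 0.5], "delta_rot": [0, 0, 0], "grip": -1}])

```text
time: 21.92
tool_pos: [0.6215, -0.316, 0.0129]
tcp_rot: [0.006, 0.196, 0.981, -0.002]
contact_force: [-0.8, 0.4, -0.0]
finger_gap: 0.998
```

Run:
```python
from h import *
plan([.617,-.315,.008],67.5,5,-1)
```

```text
t 21.92 pos [ 0.6215 -0.316   0.0129] yaw 67.4 gap 0.998 F [-0.8  0.4 -0. ] | step mm 1.4 deg 0.2
[{"translation": [0.09, -0.02, 0.1], "delta_rot": [-0.0, 0.003, -0.0], "grip": -1}, {"translation": [0.09, -0.02, 0.1], "delta_rot": [-0.0, 0.003, -0.0], "grip": -1}, {"translation": [0.09, -0.02, 0.1], "delta_rot": [-0.0, 0.003, -0.0], "grip": -1}, {"translation": [0.09, -0.02, 0.1], "delta_rot": [-0.0, 0.003, -0.0], "grip": -1}, {"translation": [0.09, -0.02, 0.1], "delta_rot": [-0.0, 0.003, -0.0], "grip": -1}]
```

Emit:
arm_command(series=[{"translation": [0.4, -0.1, 0.3], "delta_rot": [0, 0.008, 0], "grip": -1}, {"translation": [0.2, 0, 0.2], "delta_rot": [0, 0.004, 0], "grip": -1}, {"translation": [0, 0, 0], "delta_rot": [0, 0, 0], "grip": -1}, {"translation": [0, 0, 0], "delta_rot": [0, 0, 0], "grip": -1}, {"translation": [0, 0, 0], "delta_rot": [0, 0, 0], "grip": -1}])

```text
time: 22.33
tool_pos: [0.6141, -0.314, 0.0052]
tcp_rot: [-0.002, 0.196, 0.981, -0.0]
contact_force: [-0.8, 0.2, 0.1]
finger_gap: 0.998
```

Run:
```python
from h import *
plan([.617,-.315,.008],67.5,5,-1)
```

```text
t 22.33 pos [ 0.6141 -0.314   0.0052] yaw 67.4 gap 0.998 F [-0.8  0.2  0.1] | step mm 0.8 deg 0.0
[{"translation": [-0.06, 0.0, -0.06], "delta_rot": [-0.0, -0.001, -0.0], "grip": -1}, {"translation": [-0.06, 0.0, -0.06], "delta_rot": [-0.0, -0.001, -0.0], "grip": -1}, {"translation": [-0.06, 0.0, -0.06], "delta_rot": [-0.0, -0.001, -0.0], "grip": -1}, {"translation": [-0.06, 0.0, -0.06], "delta_rot": [-0.0, -0.001, -0.0], "grip": -1}, {"translation": [-0.06, 0.0, -0.06], "delta_rot": [-0.0, -0.001, -0.0], "grip": -1}]
```

Close.

Emit:
arm_command(series=[{"translation": [-0.25, 0, -0.3], "delta_rot": [0, -0.003, 0], "grip": -1}, {"translation": [0, 0, 0], "delta_rot": [0, 0, 0], "grip": -0.6}, {"translation": [0, 0, 0], "delta_rot": [0, 0, 0], "grip": 0}, {"translation": [0, 0, 0], "delta_rot": [0, 0, 0], "grip": 1}, {"translation": [0, 0, 0], "delta_rot": [0, 0, 0], "grip": 1}])

```text
time: 22.75
tool_pos: [0.6182, -0.3158, 0.0108]
tcp_rot: [0.002, 0.196, 0.981, -0.001]
contact_force: [-0.3, -0.0, -1.4]
finger_gap: 0.719
```

Emit:
arm_command(series=[{"translation": [0, 0, 0], "delta_rot": [0, 0, 0], "grip": 1}, {"translation": [0, 0, 0], "delta_rot": [0, 0, 0], "grip": 1}, {"translation": [0, 0, 0], "delta_rot": [0, 0, 0], "grip": 1}, {"translation": [0, 0, -0.5], "delta_rot": [0, 0, 0], "grip": 1}, {"translation": [0, 0, -1], "delta_rot": [0, 0, 0], "grip": 1}])

```text
time: 23.17
tool_pos: [0.6157, -0.3149, 0.0234]
tcp_rot: [-0.001, 0.196, 0.981, -0.001]
contact_force: [-0.2, -0.0, -0.6]
finger_gap: 0.716
```

Emit:
arm_command(series=[{"translation": [0, 0, -2], "delta_rot": [0, 0, 0], "grip": 1}, {"translation": [0, 0, -2.5], "delta_rot": [0, 0, 0], "grip": 1}, {"translation": [0, 0, -3], "delta_rot": [0, 0, 0], "grip": 1}, {"translation": [0, 0, -3], "delta_rot": [0, 0, 0], "grip": 1}, {"translation": [0, 0, -3], "delta_rot": [0, 0, 0], "grip": 1}])

```text
time: 23.58
tool_pos: [0.6114, -0.3128, 0.1596]
tcp_rot: [-0.008, 0.195, 0.981, 0.001]
contact_force: [0.6, 0.1, -1.6]
finger_gap: 0.714
```

Run:
```python
from h import *
p,d=imaging.grab_frame("side"); cv2.imwrite("pics/s18.png",cv2.resize(p[60:260,220:480],(780,600)))
plan([.617,-.24,.29],60,5,1)
```

```text
t 23.63 pos [ 0.6156 -0.3141  0.1677] yaw 67.4 gap 0.718 F [ 3.1 -0.3  3.9] | step mm 28.6 deg 1.5
[{"translation": [0.55, 1.38, -2.45], "delta_rot": [-0.0, -0.001, 0.026], "grip": 1}, {"translation": [0.59, 1.36, -2.45], "delta_rot": [-0.0, -0.001, 0.026], "grip": 1}, {"translation": [0.62, 1.35, -2.45], "delta_rot": [-0.0, -0.001, 0.026], "grip": 1}, {"translation": [0.65, 1.33, -2.45], "delta_rot": [-0.0, -0.001, 0.026], "grip": 1}, {"translation": [0.69, 1.32, -2.45], "delta_rot": [-0.0, -0.001, 0.026], "grip": 1}]
```

View pics/s18.png

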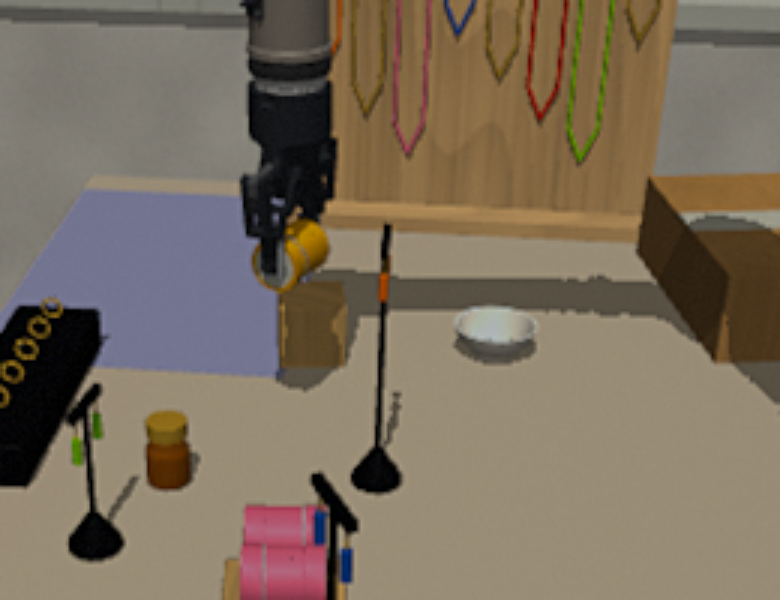

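Emit:
arm_command(series=[{"translation": [0.6, 1.3, -2.5], "delta_rot": [0, 0, 0.03], "grip": 1}, {"translation": [0.6, 1.3, -2.5], "delta_rot": [0, 0, 0.03], "grip": 1}, {"translation": [0.6, 1.4, -2.5], "delta_rot": [0, 0, 0.03], "grip": 1}, {"translation": [0.7, 1.5, -2.5], "delta_rot": [0, 0, 0.03], "grip": 1}, {"translation": [0.9, 1.7, -2.2], "delta_rot": [0, 0, 0.05], "grip": 1}])

```text
time: 24.05
tool_pos: [0.6144, -0.2383, 0.2963]
tcp_rot: [-0.002, 0.286, 0.958, -0.002]
contact_force: [0.2, -1.0, -1.8]
finger_gap: 0.718
```

Run:
```python
from h import *
plan([.6,-.08,.285],32,5,1)
```

```text
t 24.05 pos [ 0.6144 -0.2383  0.2963] yaw 56.7 gap 0.718 F [ 0.2 -1.  -1.8] | step mm 31.9 deg 4.9
[{"translation": [1.98, 2.49, 0.22], "delta_rot": [-0.001, -0.0, 0.086], "grip": 1}, {"translation": [2.19, 2.31, 0.22], "delta_rot": [-0.001, -0.0, 0.086], "grip": 1}, {"translation": [2.38, 2.11, 0.22], "delta_rot": [-0.001, -0.0, 0.086], "grip": 1}, {"translation": [2.55, 1.9, 0.22], "delta_rot": [-0.001, -0.0, 0.086], "grip": 1}, {"translation": [2.7, 1.67, 0.22], "delta_rot": [-0.001, -0.0, 0.086], "grip": 1}]
```

Emit:
arm_command(series=[{"translation": [2.0, 2.5, 0.2], "delta_rot": [0, 0, 0.086], "grip": 1}, {"translation": [2.2, 2.3, 0.2], "delta_rot": [0, 0, 0.086], "grip": 1}, {"translation": [2.4, 2.1, 0.2], "delta_rot": [0, 0, 0.086], "grip": 1}, {"translation": [2.5, 1.9, 0.2], "delta_rot": [0, 0, 0.086], "grip": 1}, {"translation": [2.5, 1.6, 0.2], "delta_rot": [0, 0, 0.086], "grip": 1}])

```text
time: 24.47
tool_pos: [0.605, -0.0793, 0.2979]
tcp_rot: [0.01, 0.496, 0.868, -0.001]
contact_force: [0.2, 1.1, -0.8]
finger_gap: 0.722
```

Run:
```python
from h import *
plan([.571,.046,.22],6.3,5,1)
```

```text
t 24.47 pos [ 0.605  -0.0793  0.2979] yaw 30.5 gap 0.722 F [ 0.2  1.1 -0.8] | step mm 30.3 deg 4.8
[{"translation": [2.53, 0.67, 1.52], "delta_rot": [0.002, 0.003, 0.084], "grip": 1}, {"translation": [2.57, 0.46, 1.53], "delta_rot": [0.002, 0.003, 0.084], "grip": 1}, {"translation": [2.6, 0.25, 1.53], "delta_rot": [0.002, 0.003, 0.084], "grip": 1}, {"translation": [2.61, 0.03, 1.54], "delta_rot": [0.002, 0.003, 0.084], "grip": 1}, {"translation": [2.59, -0.19, 1.55], "delta_rot": [0.002, 0.003, 0.084], "grip": 1}]
```

Emit:
arm_command(series=[{"translation": [2.5, 0.5, 1.2], "delta_rot": [0.002, 0.003, 0.084], "grip": 1}, {"translation": [2.5, 0.3, 1.4], "delta_rot": [0.002, 0.003, 0.084], "grip": 1}, {"translation": [2.4, 0.2, 1.4], "delta_rot": [0.002, 0.003, 0.084], "grip": 1}, {"translation": [2.0, 0, 1.4], "delta_rot": [0.002, 0.003, 0.084], "grip": 1}, {"translation": [0.8, 0, 0.5], "delta_rot": [0.002, 0, 0.06], "grip": 1}])

```text
time: 24.88
tool_pos: [0.574, 0.0334, 0.2421]
tcp_rot: [0.005, 0.661, 0.751, 0.004]
contact_force: [-0.5, -0.2, -1.2]
finger_gap: 0.717
```

Emit:
arm_command(series=[{"translation": [0, 0, 0], "delta_rot": [0, 0, 0], "grip": 1}, {"translation": [0, 0, 0.5], "delta_rot": [0, 0, 0], "grip": 1}, {"translation": [0, 0, 0.5], "delta_rot": [0, 0, 0], "grip": 1}, {"translation": [0, 0, 0], "delta_rot": [0, 0, 0], "grip": 1}, {"translation": [0, 0, 0], "delta_rot": [0, 0, 0], "grip": 1}])

```text
time: 25.3
tool_pos: [0.5734, 0.035, 0.2329]
tcp_rot: [0.005, 0.658, 0.753, 0.004]
contact_force: [-0.9, 0.7, -1.4]
finger_gap: 0.72
```

```bash
cat > look2.py <<'E'
import sys
from h import *
tag,x0,y0,z0=sys.argv[1],*map(float,sys.argv[2:5])
p,d=imaging.grab_frame("side"); cv2.imwrite(f"pics/{tag}.png",cv2.resize(p[150:330,220:460],(800,600)))
hsv=cv2.cvtColor(p,cv2.COLOR_BGR2HSV); sat=(hsv[...,1]>70)&(hsv[...,2]>60)
def one(n,m,c,rad):
    P=near(cloud("side",d,m&sat),c,rad,c[2]-.03,c[2]+.04)
    if len(P)>50: x,e=fit(P,c[:2],c[2]); print(n,len(P),x[:2].round(4),(np.degrees(x[2])%180).round(2),(x[3]+c[2]).round(4),e.round(2))
one('gold',(hsv[...,0]>15)&(hsv[...,0]<32)&(hsv[...,1]>150),(x0,y0,z0),.04)
one('pinkL',hsv[...,0]>150,(.5705,.073,.082),.034)
one('pinkR',hsv[...,0]>150,(.573,.0197,.082),.03)
plan([.572,.0465,.109],6.3,5,1)
E
python3 look2.py s19 .571 .046 .235
```

```text
gold 620 [0.5717 0.0334] 8.15 0.247 1.45
pinkL 538 [0.57   0.0732] 6.78 0.082 1.91
pinkR 251 [0.5699 0.0194] 6.34 0.0809 1.47
t 25.35 pos [0.5735 0.0346 0.2328] yaw 7.7 gap 0.717 F [ 0.3 -0.8 -1.3] | step mm 24.9 deg 0.3
[{"translation": [0.25, -0.03, 2.48], "delta_rot": [0.003, 0.001, 0.005], "grip": 1}, {"translation": [0.25, -0.02, 2.48], "delta_rot": [0.003, 0.001, 0.005], "grip": 1}, {"translation": [0.24, -0.02, 2.48], "delta_rot": [0.003, 0.001, 0.005], "grip": 1}, {"translation": [0.24, -0.01, 2.48], "delta_rot": [0.003, 0.001, 0.005], "grip": 1}, {"translation": [0.24, -0.01, 2.48], "delta_rot": [0.003, 0.001, 0.005], "grip": 1}]
```

View pics/s19.png

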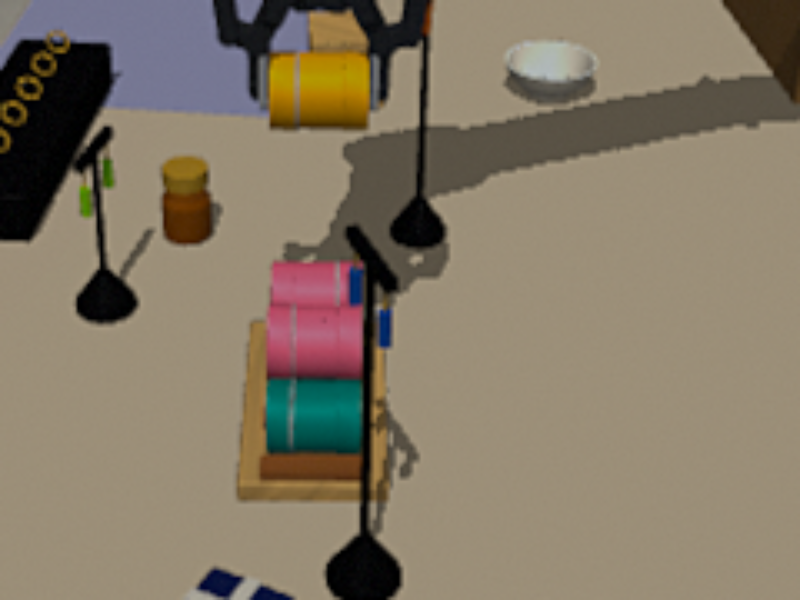

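Emit:
arm_command(series=[{"translation": [0.6, 0, 1.2], "delta_rot": [0.006, 0.003, 0.012], "grip": 1}, {"translation": [0.6, 0, 2.0], "delta_rot": [0.006, 0.003, 0.012], "grip": 1}, {"translation": [0.2, 0, 2.2], "delta_rot": [0.003, 0, 0], "grip": 1}, {"translation": [0, 0, 2.0], "delta_rot": [0, 0, 0], "grip": 1}, {"translation": [0, 0, 0.5], "delta_rot": [0, 0, 0], "grip": 1}])

```text
time: 25.77
tool_pos: [0.5776, 0.044, 0.1559]
tcp_rot: [0.002, 0.67, 0.742, 0.004]
contact_force: [-0.0, -0.8, -1.7]
finger_gap: 0.719
```

```bash
python3 look2.py s20 .571 .046 .165
```

```text
gold 571 [0.5772 0.0424] 5.88 0.17 1.5
pinkL 546 [0.5704 0.0731] 6.8 0.0819 1.87
pinkR 248 [0.5709 0.0195] 4.42 0.0811 1.53
t 25.82 pos [0.5778 0.0439 0.1562] yaw 5.8 gap 0.719 F [-0.5 -0.5 -1.3] | step mm 9.5 deg 0.1
[{"translation": [0.06, -0.12, 0.94], "delta_rot": [0.002, -0.0, -0.002], "grip": 1}, {"translation": [0.06, -0.12, 0.94], "delta_rot": [0.002, -0.0, -0.002], "grip": 1}, {"translation": [0.06, -0.12, 0.94], "delta_rot": [0.002, -0.0, -0.002], "grip": 1}, {"translation": [0.06, -0.11, 0.94], "delta_rot": [0.002, -0.0, -0.002], "grip": 1}, {"translation": [0.06, -0.11, 0.94], "delta_rot": [0.002, -0.0, -0.002], "grip": 1}]
```

Emit:
arm_command(series=[{"translation": [0.4, -0.4, 0.5], "delta_rot": [0.003, 0, -0.005], "grip": 1}, {"translation": [0.15, -0.15, 0.9], "delta_rot": [0.003, 0, 0], "grip": 1}, {"translation": [0, 0, 1.0], "delta_rot": [0, 0, 0], "grip": 1}, {"translation": [0, 0, 0.8], "delta_rot": [0, 0, 0], "grip": 1}, {"translation": [0, 0, 0], "delta_rot": [0, 0, 0], "grip": 1}])

```text
time: 26.23
tool_pos: [0.5745, 0.0482, 0.1253]
tcp_rot: [0.003, 0.669, 0.743, 0.004]
contact_force: [-1.4, -0.1, -1.3]
finger_gap: 0.717
```

```bash
python3 look2.py s21 .571 .046 .137
```

```text
gold 509 [0.5727 0.0462] 6.17 0.1393 1.44
pinkL 552 [0.57  0.073] 6.52 0.082 1.92
pinkR 118 [0.5661 0.0186] 6.39 0.0815 1.66
t 26.28 pos [0.5749 0.0483 0.1259] yaw 6.0 gap 0.72 F [ 0.1 -0.5 -2.5] | step mm 3.5 deg 0.1
[{"translation": [-0.03, -0.06, 0.34], "delta_rot": [0.002, -0.0, -0.001], "grip": 1}, {"translation": [-0.03, -0.06, 0.34], "delta_rot": [0.002, -0.0, -0.001], "grip": 1}, {"translation": [-0.03, -0.06, 0.34], "delta_rot": [0.002, -0.0, -0.001], "grip": 1}, {"translation": [-0.03, -0.06, 0.34], "delta_rot": [0.002, -0.0, -0.001], "grip": 1}, {"translation": [-0.03, -0.06, 0.34], "delta_rot": [0.002, -0.0, -0.001], "grip": 1}]
```

View pics/s21.png

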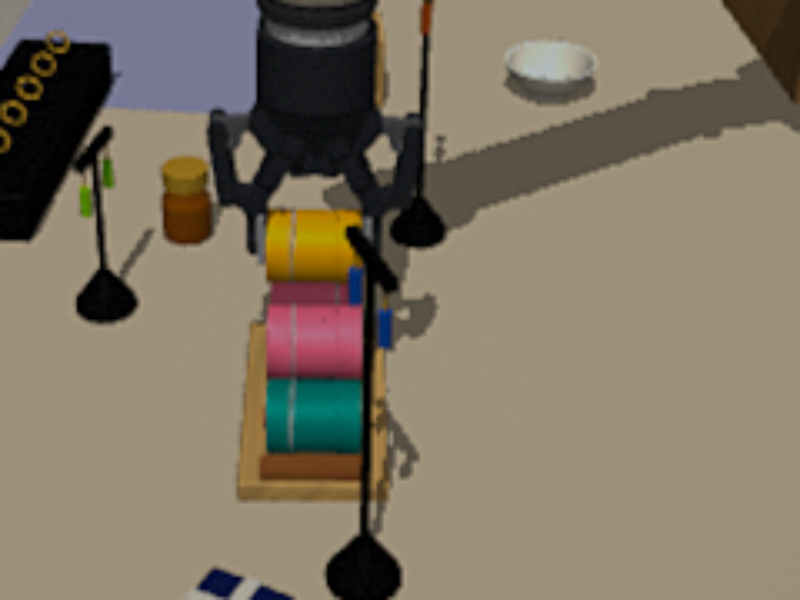

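Emit:
arm_command(series=[{"translation": [0, -0.1, 0.3], "delta_rot": [0.004, 0, -0.003], "grip": 1}, {"translation": [0, 0, 0.4], "delta_rot": [0.002, 0, 0], "grip": 1}, {"translation": [0, 0, 0.3], "delta_rot": [0, 0, 0], "grip": 1}, {"translation": [0, 0, 0.15], "delta_rot": [0, 0, 0], "grip": 1}, {"translation": [0, 0, 0], "delta_rot": [0, 0, 0], "grip": 1}])

```text
time: 26.7
tool_pos: [0.5752, 0.0483, 0.1146]
tcp_rot: [0.002, 0.668, 0.744, 0.003]
contact_force: [-0.1, -0.7, -1.4]
finger_gap: 0.718
```

```bash
python3 look2.py s22 .571 .046 .126
```

```text
gold 493 [0.5748 0.0465] 6.11 0.1286 1.41
pinkL 540 [0.57   0.0731] 7.18 0.082 1.82
t 26.75 pos [0.5753 0.0483 0.1147] yaw 6.2 gap 0.721 F [ 0.2 -0.2 -1.3] | step mm 1.4 deg 0.1
[{"translation": [-0.03, -0.07, 0.11], "delta_rot": [0.001, -0.0, -0.0], "grip": 1}, {"translation": [-0.03, -0.07, 0.11], "delta_rot": [0.001, -0.0, -0.0], "grip": 1}, {"translation": [-0.03, -0.07, 0.11], "delta_rot": [0.001, -0.0, -0.0], "grip": 1}, {"translation": [-0.03, -0.07, 0.11], "delta_rot": [0.001, -0.0, -0.0], "grip": 1}, {"translation": [-0.03, -0.07, 0.11], "delta_rot": [0.001, -0.0, -0.0], "grip": 1}]
```

Emit:
arm_command(series=[{"translation": [0, -0.25, 0.05], "delta_rot": [0.003, 0, 0], "grip": 1}, {"translation": [0, -0.1, 0.2], "delta_rot": [0, 0, 0], "grip": 1}, {"translation": [0, 0, 0.15], "delta_rot": [0, 0, 0], "grip": 1}, {"translation": [0, 0, 0], "delta_rot": [0, 0, 0], "grip": 1}, {"translation": [0, 0, 0], "delta_rot": [0, 0, 0], "grip": 1}])

```text
time: 27.17
tool_pos: [0.5717, 0.048, 0.1108]
tcp_rot: [0.001, 0.668, 0.744, 0.002]
contact_force: [0.3, 0.1, -1.4]
finger_gap: 0.719
```

```bash
python3 look2.py s23 .571 .046 .124
```

```text
gold 467 [0.5702 0.0462] 7.08 0.1252 1.5
pinkL 522 [0.5699 0.0733] 6.96 0.082 1.54
t 27.22 pos [0.5717 0.048  0.1108] yaw 6.2 gap 0.715 F [ 0.7  0.3 -0.5] | step mm 0.5 deg 0.1
[{"translation": [-0.03, 0.0, 0.04], "delta_rot": [0.001, -0.0, -0.0], "grip": 1}, {"translation": [-0.03, 0.0, 0.04], "delta_rot": [0.001, -0.0, -0.0], "grip": 1}, {"translation": [-0.03, 0.0, 0.04], "delta_rot": [0.001, -0.0, -0.0], "grip": 1}, {"translation": [-0.03, 0.0, 0.04], "delta_rot": [0.001, -0.0, -0.0], "grip": 1}, {"translation": [-0.03, 0.0, 0.04], "delta_rot": [0.001, -0.0, -0.0], "grip": 1}]
```

Emit:
arm_command(series=[{"translation": [0, 0.1, 0.1], "delta_rot": [0, 0, 0], "grip": 1}, {"translation": [0, 0, 0.1], "delta_rot": [0, 0, 0], "grip": 1}, {"translation": [0, 0, 0.1], "delta_rot": [0, 0, 0], "grip": 1}, {"translation": [0, 0, 0], "delta_rot": [0, 0, 0], "grip": 1}, {"translation": [0, 0, 0], "delta_rot": [0, 0, 0], "grip": 1}])

```text
time: 27.63
tool_pos: [0.5734, 0.0484, 0.109]
tcp_rot: [0.002, 0.668, 0.744, 0.002]
contact_force: [-0.0, 0.2, -1.5]
finger_gap: 0.716
```

```bash
python3 look2.py s24 .571 .046 .124
```

```text
gold 479 [0.5732 0.0466] 7.06 0.1234 1.39
pinkL 547 [0.5696 0.0737] 6.55 0.0814 1.6
t 27.68 pos [0.5734 0.0483 0.109 ] yaw 6.2 gap 0.718 F [ 1.   0.4 -0.5] | step mm 0.5 deg 0.1
[{"translation": [-0.03, -0.03, -0.0], "delta_rot": [0.001, -0.0, -0.0], "grip": 1}, {"translation": [-0.03, -0.03, -0.0], "delta_rot": [0.001, -0.0, -0.0], "grip": 1}, {"translation": [-0.03, -0.03, -0.0], "delta_rot": [0.001, -0.0, -0.0], "grip": 1}, {"translation": [-0.03, -0.03, -0.0], "delta_rot": [0.001, -0.0, -0.0], "grip": 1}, {"translation": [-0.03, -0.03, -0.0], "delta_rot": [0.001, -0.0, -0.0], "grip": 1}]
```

View pics/s24.png

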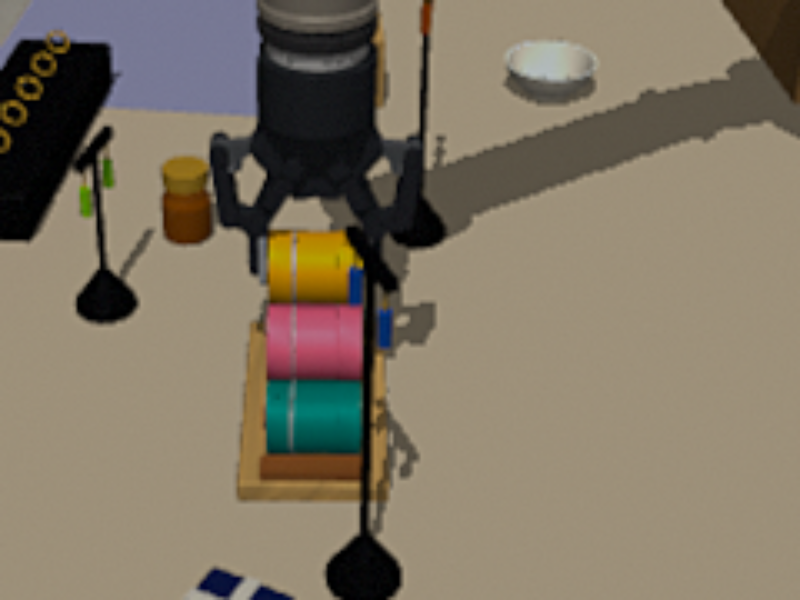

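Emit:
arm_command(series=[{"translation": [0, 0, 0], "delta_rot": [0, 0, 0], "grip": -0.5}, {"translation": [0, 0, 0], "delta_rot": [0, 0, 0], "grip": -0.7}, {"translation": [0, 0, 0], "delta_rot": [0, 0, 0], "grip": -1}, {"translation": [0, 0, 0], "delta_rot": [0, 0, 0], "grip": -1}, {"translation": [0, 0, 0], "delta_rot": [0, 0, 0], "grip": -1}])

```text
time: 28.1
tool_pos: [0.574, 0.0483, 0.109]
tcp_rot: [0.002, 0.668, 0.744, 0.002]
contact_force: [0.5, -0.3, 0.3]
finger_gap: 0.998
```

```bash
python3 look2.py s25 .571 .046 .124
```

```text
gold 472 [0.5709 0.0463] 7.04 0.1229 1.42
pinkL 546 [0.5701 0.0737] 7.36 0.0813 1.34
t 28.15 pos [0.574  0.0483 0.109 ] yaw 6.2 gap 0.999 F [-0.5  0.4 -0.3] | step mm 0.5 deg 0.1
[{"translation": [-0.03, -0.04, -0.0], "delta_rot": [0.001, -0.0, -0.0], "grip": 1}, {"translation": [-0.03, -0.04, -0.0], "delta_rot": [0.001, -0.0, -0.0], "grip": 1}, {"translation": [-0.03, -0.04, -0.0], "delta_rot": [0.001, -0.0, -0.0], "grip": 1}, {"translation": [-0.03, -0.04, -0.0], "delta_rot": [0.001, -0.0, -0.0], "grip": 1}, {"translation": [-0.03, -0.04, -0.0], "delta_rot": [0.001, -0.0, -0.0], "grip": 1}]
```

Emit:
arm_command(series=[{"translation": [0, 0, -1], "delta_rot": [0, 0, 0], "grip": -1}, {"translation": [0, 0, -2], "delta_rot": [0, 0, 0], "grip": -1}, {"translation": [0, 0, -2.5], "delta_rot": [0, 0, 0], "grip": -1}, {"translation": [0, 0, -2.5], "delta_rot": [0, 0, 0], "grip": -1}, {"translation": [0, -1.5, -2], "delta_rot": [0, 0, 0], "grip": -1}])

```text
time: 28.57
tool_pos: [0.5565, 0.0464, 0.2097]
tcp_rot: [-0.002, 0.668, 0.744, -0.0]
contact_force: [0.3, 0.1, 0.0]
finger_gap: 0.998
```

Emit:
arm_command(series=[{"translation": [0, -3, -1], "delta_rot": [0, 0, 0], "grip": -1}, {"translation": [0, -3, -1], "delta_rot": [0, 0, 0], "grip": -1}, {"translation": [0, -3, 0], "delta_rot": [0, 0, 0], "grip": -1}, {"translation": [0, -2, 0], "delta_rot": [0, 0, 0], "grip": -1}, {"translation": [0, 0, 0], "delta_rot": [0, 0, 0], "grip": -1}])

```text
time: 28.98
tool_pos: [0.4462, 0.036, 0.2398]
tcp_rot: [0.004, 0.667, 0.745, 0.005]
contact_force: [-0.2, 0.0, 0.4]
finger_gap: 1.003
```

```bash
python3 look2.py s26 .571 .046 .124
python3 - <<'E'
from h import *
p,d=imaging.grab_frame("top"); cv2.imwrite("pics/topF.png",p); np.save("pics/topFd.npy",d)
E
```

```text
gold 469 [0.5706 0.0464] 6.53 0.1229 1.49
pinkL 540 [0.5692 0.0737] 7.68 0.0813 1.45
t 29.03 pos [0.448  0.0362 0.2401] yaw 6.3 gap 1.003 F [ 0.1  0.8 -0.5] | step mm 36.2 deg 0.2
[{"translation": [-0.07, 2.45, 2.66], "delta_rot": [0.003, -0.0, -0.0], "grip": 1}, {"translation": [-0.07, 2.46, 2.65], "delta_rot": [0.003, -0.0, -0.0], "grip": 1}, {"translation": [-0.07, 2.47, 2.64], "delta_rot": [0.003, -0.0, -0.0], "grip": 1}, {"translation": [-0.07, 2.47, 2.64], "delta_rot": [0.003, -0.0, -0.0], "grip": 1}, {"translation": [-0.07, 2.48, 2.63], "delta_rot": [0.003, -0.0, -0.0], "grip": 1}]
```

View pics/s26.png

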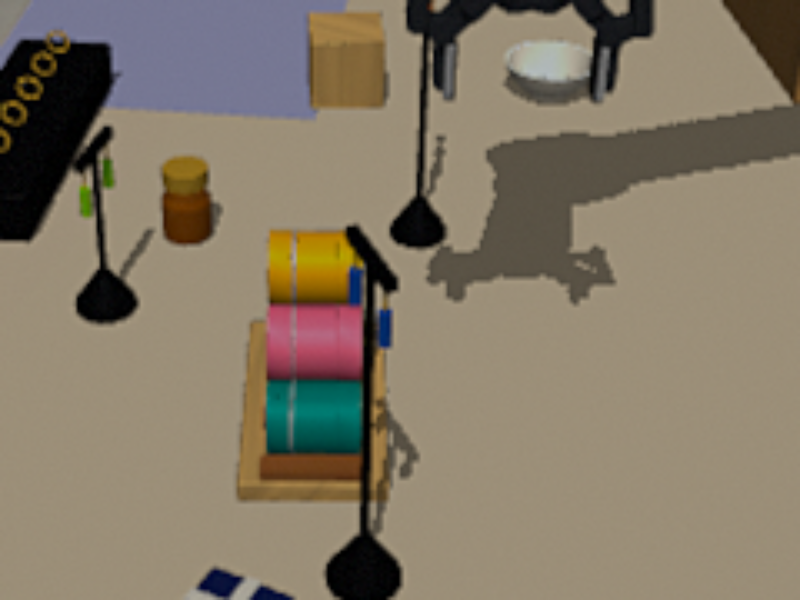

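View pics/topF.png

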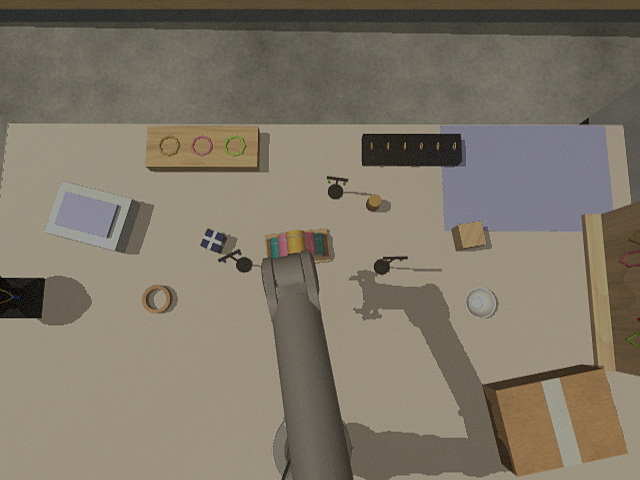

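Emit:
arm_command(series=[{"translation": [-3, -0.8, -1], "delta_rot": [0, 0, 0], "grip": -1}, {"translation": [-3, -0.5, -1], "delta_rot": [0, 0, 0], "grip": -1}, {"translation": [-3, 0, -1], "delta_rot": [0, 0, 0], "grip": -1}, {"translation": [-3, 0, -1], "delta_rot": [0, 0, 0], "grip": -1}, {"translation": [-3, 0, 0], "delta_rot": [0, 0, 0], "grip": -1}])

```text
time: 29.5
tool_pos: [0.4593, -0.1112, 0.2829]
tcp_rot: [0.005, 0.66, 0.751, 0.01]
contact_force: [0.7, 0.1, -0.2]
finger_gap: 0.999
```

Emit:
arm_command(series=[{"translation": [-2, 0, 0], "delta_rot": [0, 0, 0], "grip": -1}, {"translation": [-1, 0, 0], "delta_rot": [0, 0, 0], "grip": -1}, {"translation": [0, 0, 0], "delta_rot": [0, 0, 0], "grip": -1}, {"translation": [0, 0, 0], "delta_rot": [0, 0, 0], "grip": -1}, {"translation": [0, 0, 0], "delta_rot": [0, 0, 0], "grip": -1}])

```text
time: 29.92
tool_pos: [0.4681, -0.149, 0.2828]
tcp_rot: [0.006, 0.663, 0.748, 0.011]
contact_force: [-1.2, 0.1, -0.6]
finger_gap: 1.002
```

Run:
```python
from h import *
C={}
for c in("top","side"):
    p,d=imaging.grab_frame(c); cv2.imwrite(f"pics/{c}E.png",p); C[c]=(p,d)
p=C['top'][0]; cv2.imwrite("pics/topEc.png",cv2.resize(p[215:280,250:345],(798,546),interpolation=cv2.INTER_CUBIC))
b=np.array([.572,.0467]);a=np.radians(6.4);ux=np.array([np.cos(a),np.sin(a)]);uy=np.array([-np.sin(a),np.cos(a)])
for c,(p,d) in C.items():
    hsv=cv2.cvtColor(p,cv2.COLOR_BGR2HSV); sat=(hsv[...,1]>70)&(hsv[...,2]>40)
    H=hsv[...,0]
    for n,m,v,z in [("gold",(H>15)&(H<32)&(hsv[...,1]>150),0,.124),("pinkL",H>150,.027,.082),("pinkR",H>150,-.027,.082),("tealL",(H>75)&(H<100),.054,.04),("tealM",(H>75)&(H<100),0,.04),("tealR",(H>75)&(H<100),-.054,.04)]:
        s=b+v*uy; P=near(cloud(c,d,m&sat),s,.04,z-.02,z+.035)
        if n!="gold": P=P[np.abs((P[:,:2]-s)@uy)<.025]
        if len(P)<60: print(c,n,'few',len(P)); continue
        x,e=fit(P,s,z); q=x[:2]-b; print(c,n,len(P),'along',round(q@ux*1000,1),'across',round(q@uy*1000,1),'z',round((z+x[3])*1000,1),'yaw',round(np.degrees(x[2])%180,1),e.round(2))
for n,z in [("stand_l_base",0),("stand_r_base",0),("stand_far_base",0)]:
  for c in("side",):
    r=models.landmark_of(n,c)
    if r: print(n,at_height(c,np.array(r[0]['centre'])*[640,480],z).round(3))
print(get_obs()['time'],get_obs()['tool_pos'])
```

```text
top gold 231 along -3.8 across 0.3 z 122.2 yaw 5.9 1.63
top pinkL 165 along 0.7 across 26.7 z 80.9 yaw 7.0 1.72
top pinkR 172 along 0.6 across -26.9 z 80.6 yaw 8.6 1.85
top tealL 154 along -3.8 across 53.6 z 39.4 yaw 6.1 1.64
top tealM few 1
top tealR 103 along -3.3 across -53.1 z 39.7 yaw 5.1 1.9
side gold 474 along -1.2 across -0.3 z 123.0 yaw 7.6 1.45
side pinkL 546 along 0.7 across 26.8 z 81.4 yaw 6.6 1.37
side pinkR few 4
side tealL 478 along 0.6 across 54.4 z 39.7 yaw 6.8 1.41
side tealM few 11
side tealR few 0
stand_l_base [0.521 0.199 0.   ]
stand_r_base [ 0.513 -0.203  0.   ]
stand_far_base [ 0.733 -0.037  0.   ]
30.1667 [ 0.46771382 -0.14894651  0.28313447]
```

View pics/topEc.png

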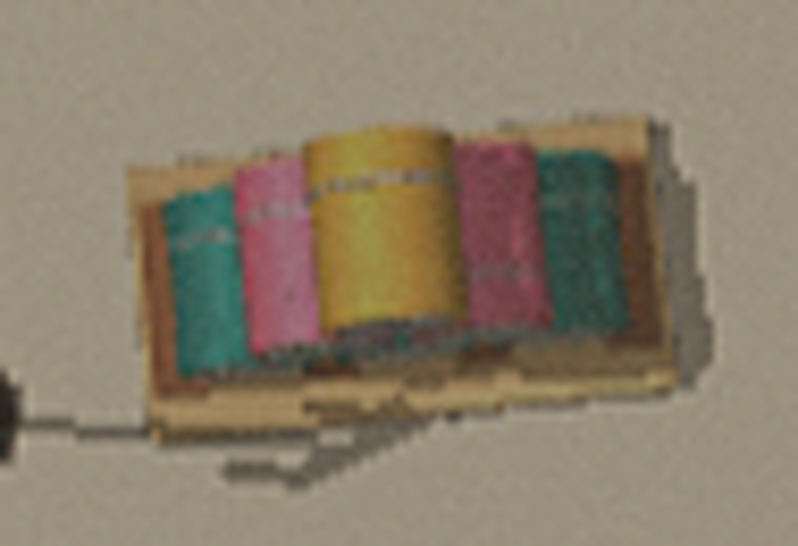

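View pics/sideE.png

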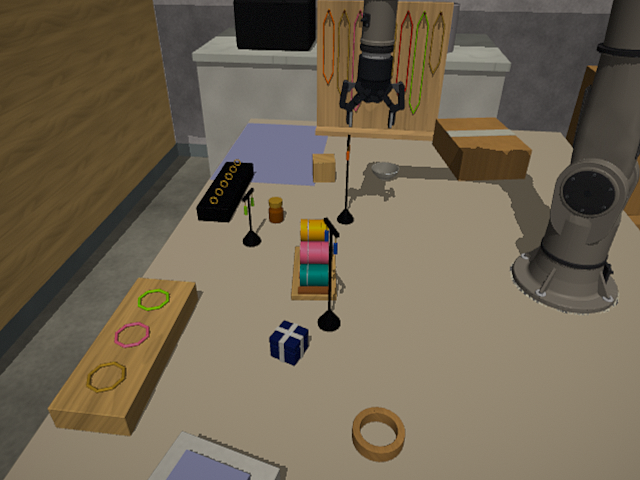

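Run:
```python
from h import *
from scipy.ndimage import map_coordinates
b=np.array([.572,.0467]);a=np.radians(6.4);ux=np.array([np.cos(a),np.sin(a)]);uy=np.array([-np.sin(a),np.cos(a)])
s=np.arange(-.05,.0501,.0005)
for cam in("top","side"):
    img=cv2.imread(f"pics/{cam}E.png").astype(float)
    for n,v,z in [("gold",0,.124),("pinkL",.029,.082),("pinkR",-.029,.082),("tealL",.056,.04),("tealR",-.056,.04)]:
        vs=[v+k*np.sign(v if v else 1) for k in (0,.003,.006)]
        if cam=="side" and n.endswith("R"): continue
        if cam=="side": vs=[(0 if n=="gold" else .027 if n=="pinkL" else .054)+k for k in(.008,.012,.016)]
        out=[]
        for w in vs:
            c0={'gold':0,'pinkL':.027,'pinkR':-.027,'tealL':.054,'tealR':-.054}[n]
            zz=z+np.sqrt(.025**2-(w-c0)**2)
            uv=np.array([proj(cam,[*(b+t*ux+w*uy),zz]) for t in s])
            col=np.stack([map_coordinates(img[...,k],[uv[:,1],uv[:,0]],order=1) for k in range(3)],1)
            mx=col.max(1);mn=col.min(1); chroma=(mx-mn); th=.5*np.median(chroma[np.abs(s)<.02])
            i=np.nonzero(chroma>th)[0]; 
            # contiguous run through centre
            c=len(s)//2+ (6); lo=c
            while lo>0 and (chroma[lo-1]>th or (chroma[max(0,lo-8):lo]>th).any() and abs(s[lo])<.024): lo-=1
            hi=c
            while hi<len(s)-1 and (chroma[hi+1]>th or (chroma[hi+1:hi+9]>th).any() and abs(s[hi])<.024): hi+=1
            out.append((round(s[lo]*1000,1),round(s[hi]*1000,1),round((s[lo]+s[hi])*500,1)))
        print(cam,n,out)
```

```text
top gold [(np.float64(-32.5), np.float64(31.0), np.float64(-0.7)), (np.float64(-32.5), np.float64(31.0), np.float64(-0.7)), (np.float64(-32.0), np.float64(30.0), np.float64(-1.0))]
top pinkL [(np.float64(-32.5), np.float64(50.0), np.float64(8.8)), (np.float64(-32.0), np.float64(50.0), np.float64(9.0)), (np.float64(-32.0), np.float64(50.0), np.float64(9.0))]
top pinkR [(np.float64(-33.0), np.float64(50.0), np.float64(8.5)), (np.float64(-33.0), np.float64(50.0), np.float64(8.5)), (np.float64(-33.5), np.float64(50.0), np.float64(8.3))]
top tealL [(np.float64(-31.0), np.float64(29.5), np.float64(-0.7)), (np.float64(-30.5), np.float64(11.0), np.float64(-9.7)), (np.float64(-31.0), np.float64(11.5), np.float64(-9.7))]Traceback (most recent call last):
  File "<stdin>", line 15, in <module>
  File "h.py", line 9, in proj
    m=imaging.camera_model(cam); c=m['R']@np.asarray(X,float)+m['t']; p=m['mtx']@c; return p[:2]/p[2]
ValueError: time passes only in moves, steps and waits
```

Run:
```python
import cv2,numpy as np
a=cv2.imread("pics/side0.png").astype(int);b=cv2.imread("pics/sideE.png").astype(int)
for n,(u0,u1,v0,v1) in dict(far=(235,262,185,250),jar=(266,288,195,225),standLfoot=(315,343,300,332),standLbar=(322,330,216,236),standRfoot=(336,356,205,225),box=(265,312,315,365),tape=(345,410,400,465),cube=(310,338,150,183),teal=(296,326,262,300)).items():
    print(n,np.abs(a-b)[v0:v1,u0:u1].mean().round(2))
from bench import arm; print(arm.close_job())
```

```text
far 1.36
jar 1.32
standLfoot 1.58
standLbar 18.69
standRfoot 1.51
box 1.45
tape 1.2
cube 2.12
teal 4.59
the job is handed in; nothing more can be done
None
```

The pyramid is finished and handed in at about 30 s. Both pink tins lie in the two hollows of the teal row and the gold tin lies between them on top. Each was gripped by its flat ends, carried clear of the stands, lowered in small steps and released.

**Final fit:** From the block centre, the pink tins measured +26.7 and −26.9 mm across and the gold tin 0.3 mm or less. Heights were about 81 mm for the pinks and 122–123 mm for the gold, against nominal 82 and 124 mm. The tin axes were within about 2° of the block's direction.

**Ends flush:** The near ends of the gold, both pink and left teal tins lie within about 2 mm of each other in the top picture. The depth fits of the tins disagreed with this by up to about 4 mm. I put that down to caps and shadows missing from the colour masks. The script for this check stopped before it reached the right teal tin and the far ends of the pinks.

**Other things on the table:**
- The side picture is unchanged from the start at the far stand, the jar, the feet of both tall stands, the ring box, the tape roll and the cube.
- The area around the left stand's crossbar did change, but the new tins are behind it there. Its foot had not moved.
- The teal area showed a small change, and I take that to be the new tins' shadows and overlap. The middle teal tin could not be measured at the end because it was hidden.
- The network's last reading for the far stand was about 2–3 cm from its first, but its pixels are unchanged, so I trust the picture.
- The bowl was not compared by pixels.

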